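# Lever up a centrifuge slab and snap a spacer collar onto its foot

## Robot

A 6-joint arm with a two-finger parallel gripper is mounted at the origin on a cart in front of the work surface, level with it; the furniture and walls round the work are solid. World frame = base frame: x ahead of the robot, y to its left, z up, the work surface at z = 0. Lengths are in m, angles in rad, forces in N, time in s.
With the tool pointing down it reaches from about 0.3 to 0.825 m from the base axis. Payload 5.4 kg.
Tool frame: the origin (TCP) lies between the finger pads; the fingertips stand ahead of it and the grasp point (between the pads) is the TCP (tcp_to_tips is the y of the fingertips in the tool frame, in m); y points along the fingers, x is the direction in which the jaws open and shut, and the axes are right-handed (so a half turn about y gives the same grasp; the last joint's range is limited). The gripper opens to 92 mm and grips with 3 to 60 N. Pads are 20 mm wide; open, the fingers measure 128 mm over their backs; the gripper's body (75 mm by 189 mm) begins 69 mm behind the grasp point.
Start: joints at [0.955, 0.158, 1.597, -0, 1.386, -0.21], TCP at [0.227, 0.528, 0.234] pointing down, gripper open.
Joint ranges: [-2.91, 2.91], [-0.94, 2.29], [0.18, 2.7], [-1.29, 4.43], [0.17, 2.64], [-3, 3]. Speed limits (rad/s): [2.57, 2.57, 3.14, 3.14, 3.14, 3.14].

## Interface

Orientations are given as a rotation vector (axis times angle).
In Python, from workcell import * gives the robot as it stands.
- The arm moves only by the tool play_rows, never from a script. Its argument "rows" is a list of rows, each a list of 7 numbers: the shift along the tool's x, y, z in mm, then the turn, a rotation vector about the tool's x, y, z in degrees, then the finger opening in mm, from 0 to 91.9. In form: [[dx, dy, dz, ax, ay, az, jaw], ...]. A call has 1 to 5 rows; each row shifts and turns the pose as measured when the row begins, along the tool's axes as they then stand; what a row does not reach is not made up. A row lasts 1/12 s, in which the tool goes at most 41.7 mm and 7.16 degrees, less where a joint would pass 70% of its speed; a pose out of reach is approached as far as the arm can. A call is refused whole if a number of a shift passes 41.7 or a number of a turn 7.16, either way. A call with a gripper value outside its range is refused whole. The fingers move at their own pace and stop on an object; the grip force is fixed at half the most. Time passes only in rows, so rows that do not move let the fingers close. It gives the time, the measured TCP pose, the force and the opening at its end, in the units of the state.
- get_obs(): the state, without advancing time (a new reading comes with each control period).
- get_image(name): name is "scene" or "top" or "wrist"; returns the picture (480x640x3 uint8, red, green, blue); there is no depth.
- camera_params(name): a dict with "fov_y" (degrees; the focal length in pixels is half the picture's height over the tangent of half this angle, whatever the lens; pixels are square), "cx", "cy" (the principal point, pixels), "k1" (the pictures are not rectified: a ray, as slopes to the right and down, at radius r is drawn at 1 + k1 r^2 times it, then the intrinsics apply), "rvec" (rotation vector, rad) and "tvec" (3), from world to camera coordinates, as OpenCV has them. Camera axes: x right, y down, z forward; pixel columns grow to the right and rows downward; lengths in m; the calibration is good to about 2 mm. A picture is of the moment at which its call begins: read the wrist's pose just before it. camera_params takes no time and is no camera call; for the wrist camera it gives the pose at the moment of the call.
- job_done(): hands the job in, once; it reports no verdict.
The state is a dict: "time": time; "joint_positions": joint angles; "qd": joint speeds; "joint_torque": joint torques, N m; "ee_pos": TCP position; "tcp_rot": TCP orientation; "force": force on the tool from outside, world axes, zero at the start; "torque": the same for the moment, N m; "gripper_width": finger opening in m.
Only numpy, scipy, OpenCV 4.12 (cv2) and the standard library are available. Lean on these libraries where they do the work, as an engineer would, in place of code of your own. Each camera call takes 0.05 s, during which the arm holds its last target. There are 200 camera calls.

## Task

The heavy stone slab under the small centrifuge sits low on its left side. Press the pry bar down to lever that side up and hook the bar under the keeper so that the slab stays raised by itself; then push the C-shaped spacer collar sideways onto the pin of the slab's left foot, under the steel lug, until it snaps home, and let go of it. Finally unhook the bar and ease it up so that the slab comes down gently, never dropped, and stands level on the collar; leave the bar resting on its fulcrum and do not disturb the sample cup, the bottle or the timer.

Things in the scene. Friction and masses are not known exactly. Their poses are not given: they have to be found in the camera images.
- slab (a joint): Tilt (rad) of the slab about its two right-hand feet: 0 = level, negative = left side low (-0.031 at the start, a stop), positive = left side raised (about +0.033 with the bar hooked, at most 0.10). Grey stone slab 260 x 250 x 38 mm, top at z = 78 mm when level, with a centrifuge on it (top at 204 mm): 7.5 to 10 kg in all, so 35 to 45 N rest on the bar's toe. It cannot slide.
- foot_pin (a point): On the axis of the upright steel pin (14 mm diameter, tip at z = 83 mm) of the slab's left foot, at z = 34 mm, where the collar's bore centre comes to rest. The fixed pin stands on a steel disc, 48 mm diameter, top at z = 28 mm, over a 56 mm rubber base. y points outward (leftward), square to the slab's left edge: the collar goes on along -y. x: along the edge, away from the robot.
- lug (a point): Centre of the underside of the steel lug (48 mm along x, 10 mm thick, 25 mm round boss on top) on the slab's left edge; the pin passes through it and it ends 19 mm beyond the pin outward. Same axes as foot_pin, tilting with the slab. Gap between disc top and lug: 4 mm at the start, 12 mm when level, about 20 mm with the bar hooked.
- lever_stand: Fixed dark steel plate (86 x 188 x 6 mm) left of the slab, on the robot's side of the foot. Origin on the bench under the fulcrum, a round ridge (top at z = 18 mm) between two 44 mm high guard pins 19 mm apart; the bar swings about a point 24 mm above the origin. z up, y along the plate from fulcrum to grip end (away from the slab), x square to that, away from the robot.
- keeper (a point): Where the bar's axis lies when hooked: x -26, y 152, z 40 mm in the lever stand's frame (same axes). The keeper is a hook of 8 mm rod: post at x = -40, level arm with underside at z = 46 and top at 54, nose at x = -19 to -10 turned down to z = 41 mm. The bar goes down past the nose at x = 0, sideways to -x with its axis below z = 34 mm (grip at about 40), then up against the arm.
- bar_grip (a point): Centre of the pry bar's round black rubber grip, 24 mm diameter, 85 mm long. y points along the handle, away from the slab, x to the side. About 134 mm high at the start (8 to 14 N press it down), 52 mm when hooked (then 35 mm towards -x of the lever stand), 101 mm with the slab level on the collar. The loose bar weighs 360 g and swings up, down and sideways about the fulcrum.
- bar_toe (a point): Tip of the bar's flat toe, 26 mm wide, 8 mm thick, about 20 mm under the slab's left edge; y along the toe, towards the handle. The 12 mm round bar rests on the ridge 42 mm from this tip, bends up by 0.72 rad 22 mm further on, and the grip centre is 190 mm beyond the bend. Two 20 mm collars astride the ridge let it slide by only about 4 mm. Left alone, the toe stays up against the slab.
- collar_bore (a point): Bore centre of the C-shaped white plastic spacer collar (loose, 86 g), half-way up its 12 mm thickness. About 28 mm wide, its mouth opening along its +x; two sprung arms with flared lead-ins 12 mm ahead of this point end in lips 11 mm apart that snap shut behind the pin. Pushing it home takes 5 to 12 N; its bridge then stops it. z up; it lies flat on the bench.
- collar_tab (a point): Centre of the collar's upright grip tab, 26 mm long (x), 12 mm thick (y), 32 mm high from the collar's underside; 55 mm behind the bore centre (along -x), 10 mm higher; same axes as the bore. Hold it across its thickness.
- sample_cup: Lidded sample cup, 62 mm across, 68 mm high; origin at the centre of its underside. Bystander.
- buffer_bottle: Small dropper bottle, 30 mm across, 78 mm high; origin at the centre of its underside. Bystander.
- timer: Flat bench timer, 62 x 66 x 18 mm; origin at the centre of its underside. Bystander.
There are look-alikes about, which are no part of the job. Leave any purple look-alike of the part that bears collar_bore alone.

How it is judged:
By the outcome, as a careful person would: the job done as asked, in the order asked, and still so for the second after the job is handed in, with the robot touching nothing.
It also fails if it takes over 64 s, if anything falls off the work surface, if the arm or the gripper's body presses on something with over 40 N, if the wrist force passes 120 N, or if a joint passes its speed limit or range.

## Working session

There is one attempt and no reset: what is moved stays moved. The work goes in short steps, Python scripts to look and compute and a tool call to move; the robot and the scene stay as the last step left them, time stands still between calls to the robot, and variables do not carry over. Pictures are saved under pics/ and viewed, about 8 in all and at most 12, crops included, and the job is handed in when it is done.

Besides the shell and the picture viewer there is one more tool, called after "Request:" as name([rows], argument=value, ...), one row to a line, values as JSON. play_rows: Moves the arm, as the interface text tells. Its arguments: {"type":"object","properties":{"rows":{"type":"array"}},"required":["rows"]}

```bash
ls; mkdir -p pics
cat > h.py <<'E'
from workcell import *
import numpy as np, cv2
from scipy.spatial.transform import Rotation as R
def cam(n):
    p=camera_params(n); f=240/np.tan(np.radians(p['fov_y'])/2)
    Rm=R.from_rotvec(np.array(p['rvec']).ravel()).as_matrix(); t=np.array(p['tvec']).ravel()
    return p,f,Rm,t
def ray(c,u,v):
    p,f,Rm,t=c; d=np.array([(u-p['cx'])/f,(v-p['cy'])/f]); s=d.copy()
    for _ in range(30): s=d/(1+p['k1']*(s@s))
    return -Rm.T@t, Rm.T@np.array([s[0],s[1],1.])
def onz(c,u,v,z):
    o,d=ray(c,u,v); return o+d*(z-o[2])/d[2]
def proj(c,P):
    p,f,Rm,t=c; q=Rm@np.array(P)+t; s=q[:2]/q[2]; s=s*(1+p['k1']*(s@s)); return s*f+[p['cx'],p['cy']]
def two(c1,a,c2,b):
    o1,d1=ray(c1,*a);o2,d2=ray(c2,*b)
    s=np.linalg.lstsq(np.c_[d1,-d2],o2-o1,rcond=None)[0]
    p=o1+d1*s[0];q=o2+d2*s[1]; return (p+q)/2,np.linalg.norm(p-q)
def snap(n,f):
    im=get_image(n); cv2.imwrite('pics/'+f,im[:,:,::-1]); return im
E
python3 - <<'E'
from h import *
o=get_obs()
for k,v in o.items(): print(k,np.round(v,4))
for n in ['scene','top','wrist']:
    snap(n,n+'0.png'); p=camera_params(n); print(n,p, -cam(n)[2].T@cam(n)[3])
E
```

```text
pics
time 0.0
joint_positions [ 0.9549  0.159   1.5983  0.      1.3862 -0.2101]
qd [ 0.0006 -0.0007 -0.0003  0.0019 -0.0001  0.0009]
joint_torque [ 1.30000e-03 -3.85549e+01 -3.22113e+01  7.03000e-02  3.76000e-02
 -1.00000e-04]
ee_pos [0.2266 0.5278 0.2326]
tcp_rot [-1.375  -0.9039  0.9068]
force [ 3.2300e-02  6.0000e-04 -1.0322e+00]
torque [ 0.0231 -0.0105  0.0197]
gripper_width 0.092
scene {'fov_y': 45.384335208702986, 'cx': 314.09133513304323, 'cy': 226.34884582972487, 'k1': -0.02299783569992025, 'rvec': array([ 0.3513344 , -2.66635059,  1.3366258 ]), 'tvec': array([0.60339444, 0.13393691, 1.31445938])} [0.30348891 1.09690955 0.90250281]
top {'fov_y': 53.33215493807921, 'cx': 313.4791431749476, 'cy': 237.7691211991793, 'k1': -0.11617221576263156, 'rvec': array([ 2.15529013, -2.16118381,  0.13792551]), 'tvec': array([0.04667317, 0.63816379, 1.41403484])} [0.45725974 0.04924162 1.48236794]
wrist {'fov_y': 61.41160661268282, 'cx': 312.09932713449825, 'cy': 234.14548548306618, 'k1': -0.027521894892137397, 'rvec': array([-2.43745569, -1.6066577 , -0.20476384]), 'tvec': array([-0.57437548, -0.0297797 ,  0.39232512])} [0.16187582 0.55639711 0.38591644]
```

View pics/scene0.png

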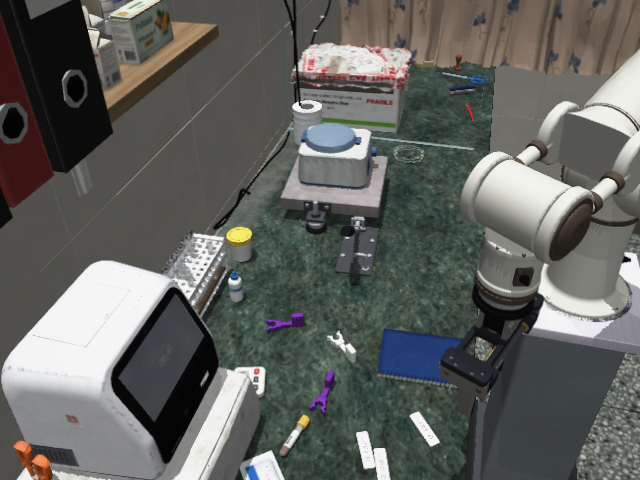

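View pics/top0.png

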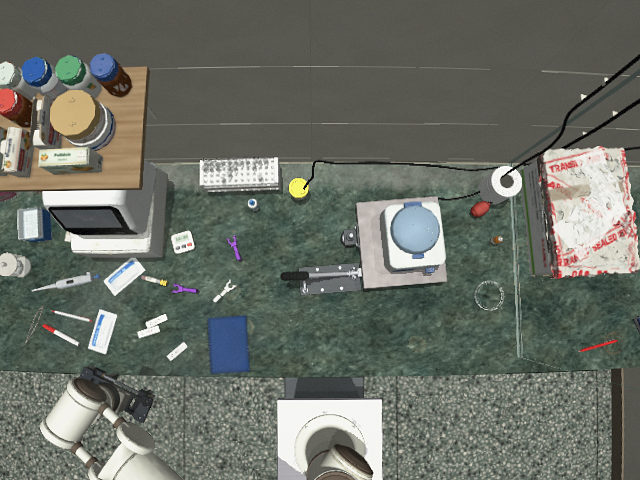

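The scene picture shows the slab with the foot at (316,218) and the lever stand at (358,245). The white collar is at (342,346), with two purple look-alikes near it. In the top picture the bar runs (281..360, 272), the foot lug is at (349,236) and the collar is at (224,291).

Run:
```python
import cv2,numpy as np
t=cv2.imread('pics/top0.png');s=cv2.imread('pics/scene0.png')
a=cv2.resize(t[220:310,210:370],(800,450),interpolation=cv2.INTER_CUBIC)
cv2.imwrite('pics/cropT.png',a)
b=cv2.resize(s[190:290,290:400],(660,600),interpolation=cv2.INTER_CUBIC)
cv2.imwrite('pics/cropS.png',b)
```

```text
(no output)
```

View pics/cropT.png

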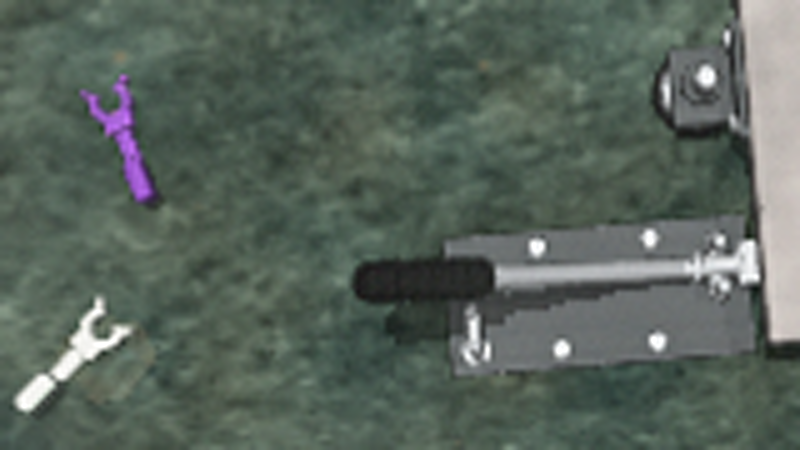

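View pics/cropS.png

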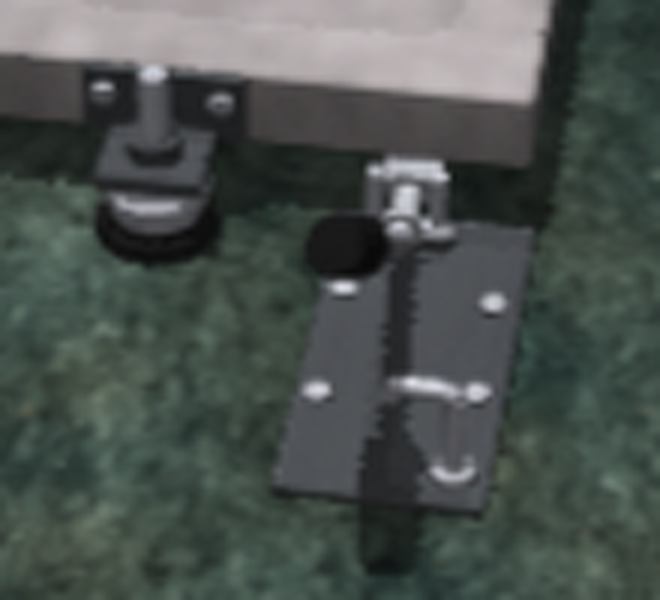

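In the top crop (×5, offset 210,220):
- pin tip at (706,75)
- guard pins at (719,240) and (718,287)
- plate corners at (445,240), (742,214), (757,352) and (455,376)
- grip at (355..495, 277)
- keeper at (473,345)
- collar in the lower left, with its mouth to the upper right

In the scene crop (×6, offset 290,190) the pin tip is at (153,72).

Run:
```python
from h import *
T=cam('top');S=cam('scene')
# crop pixel centres: cv2.resize maps (u+.5)/s-.5
tc=lambda u,v:((u+.5)/5-.5+210,(v+.5)/5-.5+220)
sc=lambda u,v:((u+.5)/6-.5+290,(v+.5)/6-.5+190)
pr=lambda n,p:print(n,np.round(np.array(p)*1000,1))
print('pin two',two(T,tc(706,75),S,sc(153,72)))
pr('pin z83',onz(T,*tc(706,75),.083)); pr('pin scene z83',onz(S,*sc(153,72),.083))
C=[onz(T,*tc(*c),.006) for c in [(445,240),(742,214),(757,352),(455,376)]]
for c in C: pr('plate',c)
d=[C[0]-C[1],C[3]-C[2]]; print([np.degrees(np.arctan2(x[0],x[1])) for x in d],[np.linalg.norm(x) for x in d])
CS=[onz(S,*sc(*c),.006) for c in [(272,490),(325,285),(535,230),(485,513)]]
for c in CS: pr('plateS',c)
pr('guards',[onz(T,*tc(*c),.044) for c in [(719,240),(718,287)]])
pr('grip ends z.14',[onz(T,*tc(*c),.14) for c in [(355,279),(495,274)]])
pr('keeper post z.05',onz(T,*tc(476,352),.05)); pr('keeper nose z.05',onz(T,*tc(473,308),.05))
pr('slab edge z.07',[onz(T,*tc(*c),.07) for c in [(740,5),(768,335)]])
# collar mask
im=cv2.imread('pics/top0.png'); hsv=cv2.cvtColor(im,cv2.COLOR_BGR2HSV)
m=((hsv[...,2]>150)&(hsv[...,1]<50)).astype(np.uint8); m[:275]=0;m[305:]=0;m[:,:210]=0;m[:,240:]=0
v,u=np.nonzero(m)
P=np.array([onz(T,a,b,.012) for a,b in zip(u,v)]); mu=P.mean(0); pr('collar centroid',mu)
w,V=np.linalg.eigh(np.cov(P[:,:2].T)); ax=V[:,1]; ax=ax*(1 if ax[1]<0 else -1); print('axis',ax,np.degrees(np.arctan2(ax[1],ax[0])))
s=(P-mu)[:,:2]@ax; pr('range',[s.min(),s.max()])
pr('tab c',onz(T,*tc(35,394),.032)); pr('tab end-ish',onz(T,*tc(50,380),.032))
im=cv2.imread('pics/scene0.png'); cv2.imwrite('pics/cs2.png',cv2.resize(im[325:370,315:370],(660,540),interpolation=cv2.INTER_CUBIC))
```

```text
pin two (array([ 0.64131917, -0.06553264,  0.08216113]), np.float64(0.0016649169171215287))
pin z83 [642.  -65.3  83. ]
pin scene z83 [640.1 -64.4  83. ]
plate [549.7  91.1   6. ]
plate [565.3 -92.9   6. ]
plate [ 480.  -101.1    6. ]
plate [466.   84.9   6. ]
[np.float64(-4.827988427380812), np.float64(-4.306064652326712)] [np.float64(0.1846340740865158), np.float64(0.1865063426490126)]
plateS [547.8  98.2   6. ]
plateS [557.7 -35.7   6. ]
plateS [478.4 -96.    6. ]
plateS [463.9  90.9   6. ]
guards [[546.8 -75.1  44. ]
 [518.5 -74.2  44. ]]
grip ends z.14 [[519.5 137.8 140. ]
 [522.2  59.2 140. ]]
keeper post z.05 [480.   71.3  50. ]
keeper nose z.05 [506.2  73.1  50. ]
slab edge z.07 [[ 686.   -87.3   70. ]
 [ 489.  -101.2   70. ]]
collar centroid [477.8 320.2  12. ]
axis [ 0.69544958 -0.7185749 ] -45.93694649637253
range [-43.6  36.9]
tab c [454.9 338.9  32. ]
tab end-ish [463.4 329.9  32. ]
```

```bash
cat >> h.py <<'E'
LYAW=np.radians(4.4)
LX=np.array([np.cos(LYAW),np.sin(LYAW),0]); LY=np.array([-np.sin(LYAW),np.cos(LYAW),0]); LO=np.array([.5325,-.0746,0])
def lev(x,y,z): return LO+LX*x+LY*y+np.array([0,0,z])
def down(yaw,pitch=0):
    "tool y down, tool x at yaw in world; pitch turns about tool x"
    x=np.array([np.cos(yaw),np.sin(yaw),0]);y=np.array([0,0,-1.])
    return R.from_matrix(np.c_[x,y,np.cross(x,y)])*R.from_euler('x',pitch)
def goto(P,Q):
    o=get_obs(); R0=R.from_rotvec(o['tcp_rot']); d=R0.inv().apply(np.array(P)-o['ee_pos'])*1000; w=np.degrees((R0.inv()*Q).as_rotvec())
    n=max(np.abs(d).max()/41.7,np.abs(w).max()/7.16)
    print('t',o['time'],'ee',np.round(o['ee_pos']*1000,1),'F',np.round(o['force'],1),'w',o['gripper_width']); print('shift',np.round(d,1),'turn',np.round(w,2),'rows',n)
E
python3 - <<'E'
from h import *
import workcell
print(getattr(workcell,'tcp_to_tips',None),[x for x in dir(workcell) if x[0]!='_'])
o=get_obs();print(np.round(R.from_rotvec(o['tcp_rot']).as_matrix(),3))
print(R.from_rotvec(o['tcp_rot']).as_matrix()[:,0], np.degrees(np.arctan2(*R.from_rotvec(o['tcp_rot']).as_matrix()[1::-1,0])))
for y in (LYAW,LYAW+np.pi): goto(lev(2,173,.234),down(y))
E
```

```text
0.019 ['MotionError', 'camera_params', 'get_image', 'get_obs', 'job_done', 'tcp_to_tips']
[[ 0.395 -0.001 -0.919]
 [ 0.919 -0.001  0.395]
 [-0.001 -1.     0.   ]]
[ 0.39473434  0.91879427 -0.00137723] 66.75057016380016
t 0.15 ee [226.7 527.9 232.9] F [-0.2 -0.2 -0.4] w 0.09184221904205893
shift [153739.1   -189.7  77992.1] turn [ 3.000e-02  6.235e+01 -8.000e-02] rows 3686.7888212632697
t 0.15 ee [226.7 527.9 232.9] F [-0.2 -0.2 -0.4] w 0.09184221904205893
shift [153739.1   -189.7  77992.1] turn [-9.0000e-02 -1.1765e+02 -3.0000e-02] rows 3686.7888212632697
```

View pics/cs2.png

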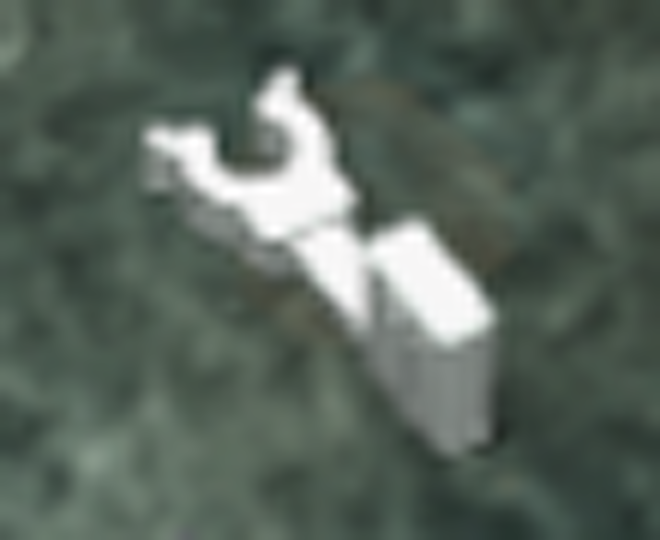

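The crop shows the collar with its mouth to the upper left and its tab to the lower right. Next I'll move above the bar grip.

```bash
cat >> h.py <<'E'
def rows(P,Q,n,jaw):
    o=get_obs(); R0=R.from_rotvec(o['tcp_rot']); w=(R0.inv()*Q).as_rotvec()/n; D=(np.array(P)-o['ee_pos'])/n*1000
    print([[*np.round((R0*R.from_rotvec(w*i)).inv().apply(D),1),*np.round(np.degrees(w),2),jaw] for i in range(n)])
E
python3 - <<'E'
from h import *
goto(lev(.002,.175,.234),down(LYAW)); rows(lev(.002,.175,.234),down(LYAW),14,60)
E
```

```text
t 0.15 ee [226.7 527.9 232.9] F [-0.2 -0.2 -0.4] w 0.09184221904205893
shift [-277.    -0.9 -439.3] turn [ 3.000e-02  6.235e+01 -8.000e-02] rows 10.53586055306451
[[np.float64(-19.8), np.float64(-0.1), np.float64(-31.4), np.float64(0.0), np.float64(4.45), np.float64(-0.01), 60], [np.float64(-17.3), np.float64(-0.1), np.float64(-32.8), np.float64(0.0), np.float64(4.45), np.float64(-0.01), 60], [np.float64(-14.7), np.float64(-0.1), np.float64(-34.1), np.float64(0.0), np.float64(4.45), np.float64(-0.01), 60], [np.float64(-12.0), np.float64(-0.1), np.float64(-35.1), np.float64(0.0), np.float64(4.45), np.float64(-0.01), 60], [np.float64(-9.2), np.float64(-0.1), np.float64(-35.9), np.float64(0.0), np.float64(4.45), np.float64(-0.01), 60], [np.float64(-6.4), np.float64(-0.1), np.float64(-36.5), np.float64(0.0), np.float64(4.45), np.float64(-0.01), 60], [np.float64(-3.6), np.float64(-0.1), np.float64(-36.9), np.float64(0.0), np.float64(4.45), np.float64(-0.01), 60], [np.float64(-0.7), np.float64(-0.1), np.float64(-37.1), np.float64(0.0), np.float64(4.45), np.float64(-0.01), 60], [np.float64(2.2), np.float64(-0.1), np.float64(-37.0), np.float64(0.0), np.float64(4.45), np.float64(-0.01), 60], [np.float64(5.1), np.float64(-0.1), np.float64(-36.7), np.float64(0.0), np.float64(4.45), np.float64(-0.01), 60], [np.float64(7.9), np.float64(-0.1), np.float64(-36.2), np.float64(0.0), np.float64(4.45), np.float64(-0.01), 60], [np.float64(10.7), np.float64(-0.1), np.float64(-35.5), np.float64(0.0), np.float64(4.45), np.float64(-0.01), 60], [np.float64(13.4), np.float64(-0.1), np.float64(-34.6), np.float64(0.0), np.float64(4.45), np.float64(-0.01), 60], [np.float64(16.1), np.float64(-0.1), np.float64(-33.4), np.float64(0.0), np.float64(4.45), np.float64(-0.01), 60]]
```

Request:
play_rows([
  [-19.8, 0, -31.4, 0, 4.45, 0, 60],
  [-17.3, 0, -32.8, 0, 4.45, 0, 60],
  [-14.7, 0, -34, 0, 4.45, 0, 60],
  [-12, 0, -35, 0, 4.45, 0, 60],
  [-9.2, 0, -36, 0, 4.45, 0, 60],
])

```text
time: 0.57
ee_pos: [0.3297, 0.3737, 0.2304]
tcp_rot: [-1.484, -0.601, 0.608]
force: [0.9, -0.2, -0.3]
gripper_width: 0.0612
```

Request:
play_rows([
  [-6.4, 0, -36.5, 0, 4.45, 0, 60],
  [-3.6, 0, -37, 0, 4.45, 0, 60],
  [-0.7, 0, -37, 0, 4.45, 0, 60],
  [2.2, 0, -37, 0, 4.45, 0, 60],
  [5.1, 0, -36.7, 0, 4.45, 0, 60],
])

```text
time: 0.98
ee_pos: [0.4353, 0.2115, 0.2292]
tcp_rot: [-1.552, -0.283, 0.291]
force: [0.1, 1.0, -0.1]
gripper_width: 0.0599
```

```bash
sed -i 's/^    print(\[\[\*np.*$/    print([[float(x) for x in (*np.round((R0*R.from_rotvec(w*i)).inv().apply(D),1),*np.round(np.degrees(w),2),jaw)] for i in range(n)])/' h.py
python3 - <<'E'
from h import *
goto(lev(.002,.175,.234),down(LYAW)); rows(lev(.002,.175,.21),down(LYAW),5,60)
E
```

```text
t 0.9833 ee [435.3 211.5 229.2] F [ 0.1  1.  -0.1] w 0.05993160288695657
shift [  40.1   -5.1 -134.7] turn [ 1.000e-02  1.657e+01 -3.000e-01] rows 3.231005052541089
[[8.1, 3.8, -26.9, 0.0, 3.31, -0.06, 60.0], [9.6, 3.8, -26.4, 0.0, 3.31, -0.06, 60.0], [11.1, 3.8, -25.8, 0.0, 3.31, -0.06, 60.0], [12.6, 3.8, -25.2, 0.0, 3.31, -0.06, 60.0], [14.0, 3.8, -24.4, 0.0, 3.31, -0.06, 60.0]]
```

Request:
play_rows([
  [8, 1, -27, 0, 3.3, 0, 60],
  [9.6, 1, -26.4, 0, 3.3, 0, 60],
  [11, 1, -25.8, 0, 3.3, 0, 60],
  [12.6, 1, -25.2, 0, 3.3, 0, 60],
  [14, 1, -24.4, 0, 3.3, 0, 60],
])

```text
time: 1.4
ee_pos: [0.5233, 0.0904, 0.223]
tcp_rot: [-1.572, -0.041, 0.05]
force: [-0.5, 0.6, -0.5]
gripper_width: 0.0598
```

Run:
```python
from h import *
im=snap('wrist','w1.png'); c=cam('wrist')
goto(lev(.002,.175,.134),down(LYAW))
print('grip px',proj(c,lev(.002,.175,.134)),'pin',proj(c,[.641,-.0653,.083]),'tcp',proj(c,get_obs()['ee_pos']))
```

```text
t 1.45 ee [525.7  86.3 222.8] F [ 0.3 -4.2  0.5] w 0.059832440013424595
shift [-3.6 88.7 14.4] turn [ 0.25 -1.43 -0.24] rows 2.127278065509766
grip px [305.54868698 223.76615774] pin [438.15397295 405.7498474 ] tcp [311.07382175 307.24745   ]
```

View pics/w1.png

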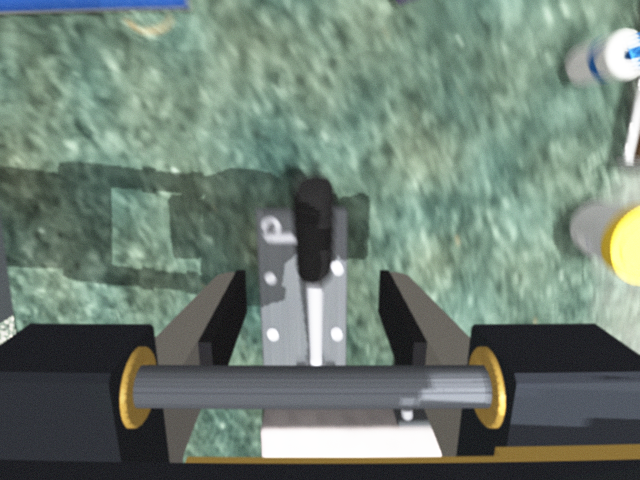

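Run:
```python
from h import *
for i in range(3): im=get_image('wrist')
c=cam('wrist'); o=get_obs(); print(np.round(o['qd'],3))
cv2.imwrite('pics/w2.png',cv2.cvtColor(im,cv2.COLOR_RGB2BGR))
goto(lev(.002,.175,.134),down(LYAW))
for n,p in dict(grip=lev(.002,.175,.134),pin=[.641,-.0653,.083],p1=[.5497,.0911,.006],p2=[.466,.0849,.006],post=[.480,.0713,.05]).items(): print(n,np.round(proj(c,p)))
```

```text
[ 0.032 -0.021  0.016  0.003  0.001 -0.001]
t 1.6 ee [522.5  91.6 222.8] F [-0.   0.3  0.3] w 0.059713631140839385
shift [-0.3 88.8  8.6] turn [ 0.03 -0.92 -0.39] rows 2.129170331519613
grip [311. 233.]
pin [440. 413.]
p1 [342. 209.]
p2 [252. 210.]
post [261. 238.]
```

View pics/w2.png

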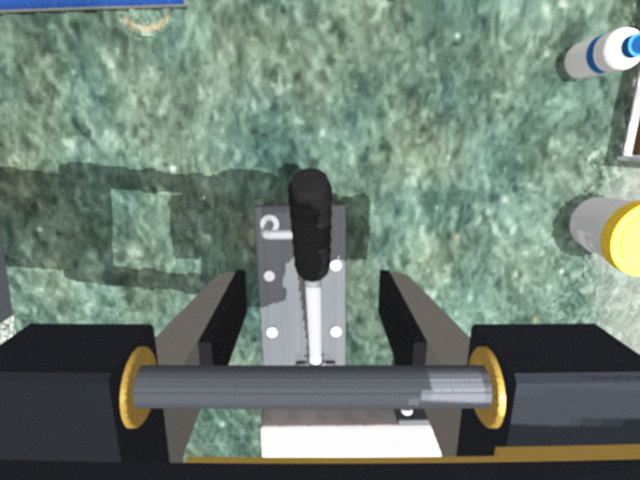

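The grip is at (312,228), as predicted, and the keeper, plate and cup are consistent to within 3 mm. I'll descend and grip.

Request:
play_rows([
  [0, 22, 2, 0, -0.2, 0, 60],
  [0, 22, 2, 0, -0.2, -0.1, 60],
  [0, 22, 2, 0, -0.2, -0.1, 60],
  [0, 18, 2, 0, -0.2, -0.1, 60],
  [0, 5, 0, 0, 0, 0, 60],
])

```text
time: 2.02
ee_pos: [0.5202, 0.1057, 0.1338]
tcp_rot: [-1.569, -0.071, 0.064]
force: [-0.5, 0.7, 0.0]
gripper_width: 0.0598
```

Request:
play_rows([
  [0, 0, 0, 0, 0, 0, 20],
  [0, 0, 0, 0, 0, 0, 20],
  [0, 0, 0, 0, 0, 0, 20],
  [0, 0, 0, 0, 0, 0, 20],
  [0, 0, 0, 0, 0, 0, 20],
])

```text
time: 2.43
ee_pos: [0.5193, 0.1086, 0.136]
tcp_rot: [-1.568, -0.076, 0.067]
force: [0.4, -0.4, 0.2]
gripper_width: 0.029
```

Run:
```python
from h import *
goto(lev(.003,.189,.110),down(LYAW))
o=get_obs();d=np.array(o['ee_pos'])-LO;print('lever',d@LX,d@LY,o['torque'])
```

```text
t 2.4333 ee [519.3 108.6 136. ] F [ 0.4 -0.4  0.2] w 0.029023960748711764
shift [ 2.  26.   5.3] turn [-0.06  0.82  0.31] rows 0.6242619840039594
lever 0.0009093602302346997 0.18364345354083883 [-0.11889493  0.03637392 -0.07048416]
```

Request:
play_rows([
  [0, 0, 0, 0, 0, 0, 20],
  [0, 0, 0, 0, 0, 0, 20],
  [0, 0, 0, 0, 0, 0, 20],
])

```text
time: 2.68
ee_pos: [0.52, 0.1081, 0.1376]
tcp_rot: [-1.569, -0.076, 0.065]
force: [-1.3, 0.1, -0.8]
gripper_width: 0.0229
```

Request:
play_rows([
  [0.5, 6, 2.5, 0, 0.3, 0.1, 20],
  [0.5, 6, 2.5, 0, 0.3, 0.1, 20],
  [0.5, 6, 2.5, 0, 0.3, 0, 20],
  [0.5, 6, 2.5, 0, 0, 0, 20],
])

```text
time: 3.02
ee_pos: [0.5262, 0.1183, 0.12]
tcp_rot: [-1.57, -0.067, 0.045]
force: [-3.0, -1.0, 10.5]
gripper_width: 0.0231
```

```bash
cat >> h.py <<'E'
def L():
    o=get_obs();d=np.array(o['ee_pos'])-LO;print('lever mm',np.round([d@LX*1e3,d@LY*1e3,d[2]*1e3],1),'F',np.round(o['force'],1),'M',np.round(o['torque'],2),'w',round(o['gripper_width'],4),'t',o['time'])
E
python3 - <<'E'
from h import *
L();goto(lev(.004,.205,.080),down(LYAW))
E
```

```text
lever mm [  8.5 192.8 120. ] F [-3.  -1.  10.5] M [-0.46  0.9  -0.34] w 0.0231 t 3.0167
t 3.0167 ee [526.2 118.3 120. ] F [-3.  -1.  10.5] w 0.023069410868919473
shift [-5.1 39.9 12.2] turn [ 0.05 -0.32  0.79] rows 0.9562090797290793
```

Request:
play_rows([
  [-1, 8, 2.4, 0, 0, 0.2, 20],
  [-1, 8, 2.2, 0, 0, 0.2, 20],
  [-1, 8, 2, 0, 0, 0.2, 20],
  [-1, 8, 1.6, 0, 0, 0.1, 20],
  [-1, 8, 1.4, 0, 0, 0.1, 20],
])

```text
time: 3.43
ee_pos: [0.5294, 0.1321, 0.0894]
tcp_rot: [-1.565, -0.065, 0.038]
force: [-2.3, 3.1, 9.7]
gripper_width: 0.0231
```

Run:
```python
from h import *
L();goto(lev(.004,.213,.040),down(LYAW))
```

```text
lever mm [ 12.8 206.3  89.4] F [-2.3  3.1  9.7] M [ 0.15  0.74 -0.29] w 0.0231 t 3.4333
t 3.4333 ee [529.4 132.1  89.4] F [-2.3  3.1  9.7] w 0.023116390655660263
shift [-9.7 49.3  6.4] turn [-0.27 -0.61  1.  ] rows 1.1814859006057452
```

Request:
play_rows([
  [-3, 8, 1.2, 0, 0, 0.2, 20],
  [-3, 8, 1, 0, 0, 0.2, 20],
  [-3, 8, 0.8, 0, 0, 0.2, 20],
  [-3, 8, 0.4, 0, 0, 0.2, 20],
])

```text
time: 3.77
ee_pos: [0.5257, 0.1394, 0.0643]
tcp_rot: [-1.559, -0.066, 0.033]
force: [-0.3, 4.2, 9.6]
gripper_width: 0.0236
```

Run:
```python
from h import *
L();goto(lev(.004,.213,.040),down(LYAW))
```

```text
lever mm [  9.7 213.9  64.3] F [-0.3  4.2  9.6] M [ 0.43  0.3  -0.13] w 0.0236 t 3.7667
t 3.7667 ee [525.7 139.4  64.3] F [-0.3  4.2  9.6] w 0.02358832936882377
shift [-6.2 24.2 -1.3] turn [-0.62 -0.79  1.21] rows 0.5803990941441236
```

Request:
play_rows([
  [-1, 8, -0.3, -0.2, -0.2, 0.3, 20],
  [-1, 8, -0.3, -0.2, -0.2, 0.3, 20],
  [-1, 8, 0, 0, 0, 0.2, 20],
  [-1, 6, 0, 0, 0, 0, 20],
])

```text
time: 4.1
ee_pos: [0.5287, 0.1441, 0.0401]
tcp_rot: [-1.558, -0.068, 0.036]
force: [-2.6, 1.0, 12.4]
gripper_width: 0.0233
```

Run:
```python
from h import *
L();goto(lev(-.035,.211,.038),down(LYAW+.17))
c=cam('wrist');snap('wrist','w3.png');snap('scene','s3.png')
s=cv2.imread('pics/s3.png');w=cv2.imread('pics/w3.png')
a=cv2.resize(s[200:290,300:400],(660,594),interpolation=cv2.INTER_CUBIC);cv2.imwrite('pics/s3c.png',a)
```

```text
lever mm [ 13.  218.3  40.1] F [-2.6  1.  12.4] M [-0.19  0.72 -0.33] w 0.0233 t 4.1
t 4.1 ee [528.7 144.1  40.1] F [-2.6  1.  12.4] w 0.0233067283089983
shift [-47.9   1.1  -7.8] turn [ -0.53 -10.34   1.24] rows 1.4437004235244173
```

View pics/w3.png

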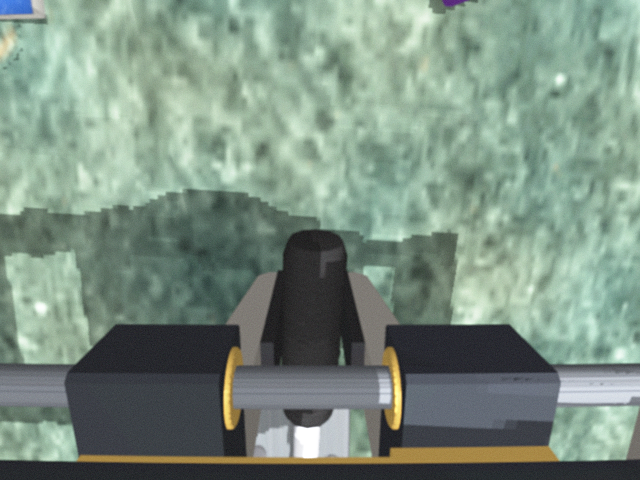

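The grip is held squarely. I'll go 6 mm lower, then sideways under the keeper.

Request:
play_rows([
  [-2, 8, 0, 0, 0, 0.2, 20],
  [-2, 6, 0, 0, 0, 0.2, 20],
])

```text
time: 4.37
ee_pos: [0.5292, 0.1455, 0.0304]
tcp_rot: [-1.556, -0.067, 0.034]
force: [-4.5, -0.1, 17.4]
gripper_width: 0.0231
```

Run:
```python
from h import *
L();goto(lev(-.036,.211,.036),down(LYAW+.17))
```

```text
lever mm [ 13.6 219.7  30.4] F [-4.5 -0.1 17.4] M [-0.38  0.82 -0.29] w 0.0231 t 4.3667
t 4.3667 ee [529.2 145.5  30.4] F [-4.5 -0.1 17.4] w 0.0231415923090358
shift [-49.4  -6.8  -9.2] turn [ -0.63 -10.44   1.32] rows 1.4577876646852992
```

Request:
play_rows([
  [-9, 1, 0, 0, -2, 0.2, 20],
  [-9, 1, 0, 0, -2, 0.2, 20],
  [-9, 1, 0, 0, -2, 0.2, 20],
])

```text
time: 4.62
ee_pos: [0.5109, 0.1442, 0.0321]
tcp_rot: [-1.553, -0.155, 0.109]
force: [0.7, -0.1, 5.8]
gripper_width: 0.0235
```

Run:
```python
from h import *
L();goto(lev(-.036,.211,.034),down(LYAW+.17))
```

```text
lever mm [ -4.7 219.8  32.1] F [ 0.7 -0.1  5.8] M [ 0.26 -0.43 -0.45] w 0.0235 t 4.6167
t 4.6167 ee [510.9 144.2  32.1] F [ 0.7 -0.1  5.8] w 0.023498424582763293
shift [-31.9  -2.9  -5.9] turn [-0.57 -4.5   1.78] rows 0.7638064342664428
```

Request:
play_rows([
  [-9, 2, -1, 0, -1.1, 0.3, 20],
  [-9, 2, -1, 0, -1.1, 0.3, 20],
  [-9, 2, -1, 0, -1.1, 0.2, 20],
])

```text
time: 4.87
ee_pos: [0.4936, 0.1413, 0.0317]
tcp_rot: [-1.543, -0.204, 0.145]
force: [0.1, 5.1, 9.2]
gripper_width: 0.0231
```

Run:
```python
from h import *
L();goto(lev(-.036,.211,.034),down(LYAW+.17))
```

```text
lever mm [-22.2 218.2  31.7] F [0.1 5.1 9.2] M [ 1.05 -0.42 -0.21] w 0.0231 t 4.8667
t 4.8667 ee [493.6 141.3  31.7] F [0.1 5.1 9.2] w 0.023067155422020737
shift [-14.6  -3.   -5.1] turn [-0.88 -1.37  2.29] rows 0.34892983736679606
```

Request:
play_rows([
  [-7, 2, -1, 0, -0.5, 0.3, 20],
  [-7, 2, -1, 0, -0.5, 0.3, 20],
  [-4, 2, 0, 0, 0, 0.3, 20],
])

```text
time: 5.12
ee_pos: [0.4859, 0.1395, 0.0318]
tcp_rot: [-1.539, -0.223, 0.151]
force: [1.2, -0.4, 7.7]
gripper_width: 0.0235
```

Run:
```python
from h import *
L();goto(lev(-.036,.218,.050),down(LYAW+.17))
```

```text
lever mm [-30.1 217.1  31.8] F [ 1.2 -0.4  7.7] M [-0.03 -0.54  0.07] w 0.0235 t 5.1167
t 5.1167 ee [485.9 139.5  31.8] F [ 1.2 -0.4  7.7] w 0.023481832375586986
shift [ -4.8 -18.4   2.2] turn [-1.01 -0.43  2.79] rows 0.4421901545503333
```

Request:
play_rows([
  [-6, 2, 0, 0, -0.3, 0.3, 20],
  [-6, 2, 0, 0, -0.3, 0.3, 20],
  [-2, 1, 0, 0, 0, 0.3, 20],
])

```text
time: 5.37
ee_pos: [0.4831, 0.1387, 0.033]
tcp_rot: [-1.539, -0.239, 0.152]
force: [2.3, 2.3, 4.6]
gripper_width: 0.0231
```

Run:
```python
from h import *
L();goto(lev(-.036,.218,.050),down(LYAW+.17))
```

```text
lever mm [-32.9 216.5  33. ] F [2.3 2.3 4.6] M [ 0.32 -0.3   0.11] w 0.0231 t 5.3667
t 5.3667 ee [483.1 138.7  33. ] F [2.3 2.3 4.6] w 0.023148193541048256
shift [ -1.8 -17.1   2.3] turn [-0.89  0.17  3.33] rows 0.4650758695763955
```

Request:
play_rows([
  [-8, 2, 0, 0, 0, 0, 20],
  [-8, 2, 0, 0, 0, 0, 20],
  [-8, 1, 0, 0, 0, 0, 20],
])

```text
time: 5.62
ee_pos: [0.4745, 0.136, 0.0343]
tcp_rot: [-1.537, -0.266, 0.126]
force: [18.2, 11.2, -7.0]
gripper_width: 0.0231
```

Run:
```python
from h import *
L();goto(lev(-.036,.218,.050),down(LYAW+.17))
s=snap('scene','s4.png')
s=cv2.imread('pics/s4.png')
a=cv2.resize(s[190:290,300:400],(600,600),interpolation=cv2.INTER_CUBIC);cv2.imwrite('pics/s4c.png',a)
```

```text
lever mm [-41.7 214.4  34.3] F [18.2 11.2 -7. ] M [ 1.74 -2.81  0.71] w 0.0231 t 5.6167
t 5.6167 ee [474.5 136.   34.3] F [18.2 11.2 -7. ] w 0.02314601330647917
shift [  7.6 -15.    2.7] turn [-0.74  0.22  5.25] rows 0.7333480453967983
```

View pics/s4c.png

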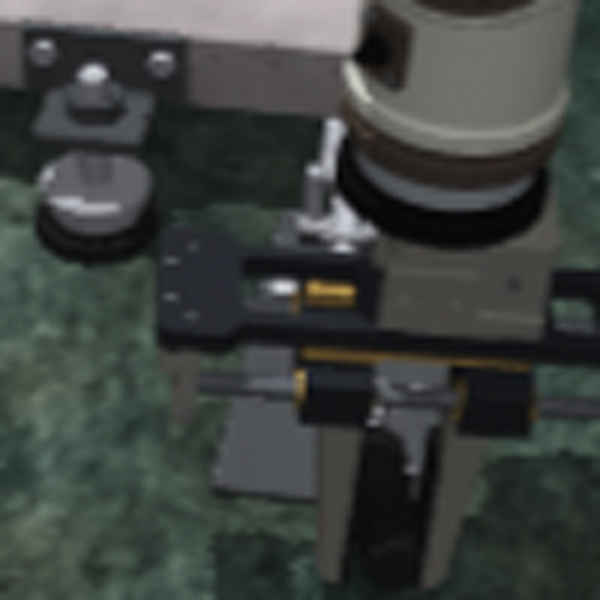

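The slab is clearly raised, with a wide gap under the lug, and the bar is stopped at the post. I'll let it rise against the keeper arm.

Request:
play_rows([
  [2, -4, 0, 0, 0, 0.8, 20],
  [1, -4, 0, 0, 0, 0.8, 20],
  [0, -4, 0, 0, 0, 0.8, 20],
  [0, -3, 0, 0, 0, 0.5, 20],
])

```text
time: 6.0
ee_pos: [0.4794, 0.1376, 0.0511]
tcp_rot: [-1.543, -0.232, 0.159]
force: [15.5, 2.7, -33.1]
gripper_width: 0.0229
```

Run:
```python
from h import *
L();goto(lev(-.036,.218,.050),down(LYAW+.17))
```

```text
lever mm [-36.7 215.6  51.1] F [ 15.5   2.7 -33.1] M [ 0.37 -2.16 -0.01] w 0.0229 t 6.0
t 6.0 ee [479.4 137.6  51.1] F [ 15.5   2.7 -33.1] w 0.022855458304676054
shift [1.  1.1 2.2] turn [-0.72  0.19  2.77] rows 0.38647683413035383
```

It is against the arm. I'll relax and open.

Request:
play_rows([
  [1, 2, 0, 0, 0, 0, 22],
  [0, 0, 0, 0, 0, 0, 50],
  [0, 0, 0, 0, 0, 0, 50],
  [0, 0, 0, 0, 0, 0, 50],
  [0, 0, 0, 0, 0, 0, 50],
])

```text
time: 6.42
ee_pos: [0.4788, 0.1376, 0.0477]
tcp_rot: [-1.544, -0.226, 0.165]
force: [-0.3, 0.8, -0.0]
gripper_width: 0.0476
```

Request:
play_rows([
  [0, -15, 3, 0, 0, 0, 50],
  [0, -25, 5, 0, 0, 0, 50],
  [0, -35, 5, 0, 0, 0, 50],
  [0, -35, 0, 0, 0, 0, 50],
  [0, -35, 0, 0, 0, 0, 50],
])

```text
time: 6.83
ee_pos: [0.4614, 0.1459, 0.1871]
tcp_rot: [-1.543, -0.205, 0.184]
force: [0.6, 0.2, -0.7]
gripper_width: 0.0503
```

Run:
```python
from h import *
L()
snap('scene','s5.png')
s=cv2.imread('pics/s5.png');w=cv2.imread('pics/w3.png')
a=cv2.resize(s[190:280,290:400],(600,490),interpolation=cv2.INTER_CUBIC);cv2.imwrite('pics/s5c.png',a)
o=get_obs()
# collar approach
yaw=np.radians(44)
goto([.460,.334,.2],down(yaw)); rows([.460,.30,.22],down(yaw),6,60)
```

```text
lever mm [-54.  225.3 187.1] F [ 0.6  0.2 -0.7] M [-0.01 -0.04  0.03] w 0.0503 t 6.8333
t 6.8833 ee [465.9 146.2 195.2] F [3.6 0.9 4.8] w 0.05027094640189578
shift [ 40.6  -1.  183.5] turn [ -0.38 -29.75   1.79] rows 4.400544164845898
[[5.5, -3.6, 25.1, -0.06, -4.96, 0.3, 60.0], [7.6, -3.7, 24.6, -0.06, -4.96, 0.3, 60.0], [9.7, -3.8, 23.8, -0.06, -4.96, 0.3, 60.0], [11.7, -3.8, 22.9, -0.06, -4.96, 0.3, 60.0], [13.6, -3.9, 21.8, -0.06, -4.96, 0.3, 60.0], [15.4, -4.0, 20.5, -0.06, -4.96, 0.3, 60.0]]
```

View pics/s5c.png

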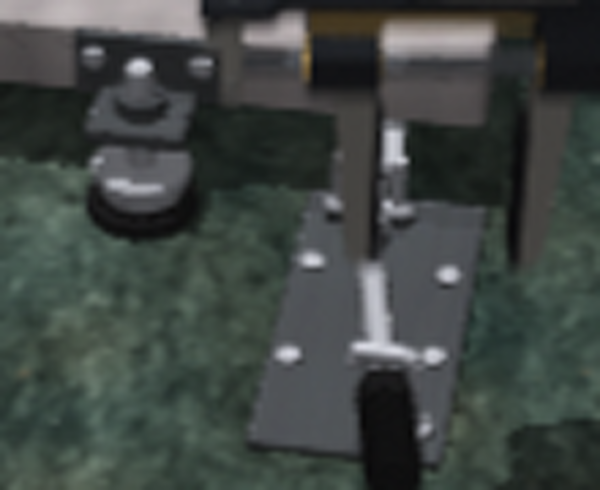

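The bar is hooked under the keeper arm and the slab stays raised. Now to the collar.

Request:
play_rows([
  [5.5, -4, 25, 0, -5, 0.3, 60],
  [7.6, -4, 24.6, 0, -5, 0.3, 60],
  [9.7, -4, 23.8, 0, -5, 0.3, 60],
  [11.7, -4, 23, 0, -5, 0.3, 60],
  [13.6, -4, 22, 0, -5, 0.3, 60],
])

```text
time: 7.3
ee_pos: [0.4628, 0.2744, 0.2225]
tcp_rot: [-1.499, -0.552, 0.534]
force: [-0.2, 0.6, -0.3]
gripper_width: 0.0602
```

Request:
play_rows([
  [10, 0, 10, 0, -5, 0.2, 60],
  [0, 0, 0, 0, 0, 0, 60],
  [0, 0, 0, 0, 0, 0, 60],
])

```text
time: 7.55
ee_pos: [0.4632, 0.293, 0.2227]
tcp_rot: [-1.479, -0.626, 0.613]
force: [0.7, -0.1, 0.1]
gripper_width: 0.0601
```

```bash
cat > col.py <<'E'
from h import *
def white(c,im,roi,th=150):
    # roi world box at z=.012 -> mask
    hsv=cv2.cvtColor(im,cv2.COLOR_RGB2HSV); m=((hsv[...,2]>th)&(hsv[...,1]<60)).astype(np.uint8)
    n,l,st,ce=cv2.connectedComponentsWithStats(m); out=[]
    for i in range(1,n):
        if st[i,4]<80: continue
        p=onz(c,*ce[i],.012)
        if roi[0]<p[0]<roi[1] and roi[2]<p[1]<roi[3]: out.append((st[i].tolist(),np.round(ce[i],1),np.round(p,4)))
    return m,l,out
E
python3 - <<'E'
from col import *
for i in range(2): im=get_image('wrist')
c=cam('wrist'); cv2.imwrite('pics/w6.png',cv2.cvtColor(im,cv2.COLOR_RGB2BGR)); np.savez('w6.npz',im=im)
L(); print(get_obs()['ee_pos'],get_obs()['qd'].round(3))
for p in [(.478,.320,.012),(.455,.339,.032)]: print(proj(c,p))
m,l,o=white(c,im,(.4,.56,.25,.42))
for x in o: print(x)
E
```

```text
lever mm [-41.  371.  222.5] F [-0.5  0.5 -0.2] M [-0.07  0.02 -0.01] w 0.0598 t 7.65
[0.46316954 0.29217582 0.22253488] [-0.014 -0.007  0.006 -0.002 -0.001 -0.002]
[343.11279839 198.04721246]
[342.57614034 167.22579676]
([342, 73, 11, 14, 90], array([346.6,  79.1]), array([0.4062, 0.3925, 0.012 ]))
([0, 76, 637, 289, 61620], array([368.5, 234.4]), array([0.5195, 0.3132, 0.012 ]))
([292, 139, 35, 20, 283], array([309. , 149.4]), array([0.4253, 0.3285, 0.012 ]))
([288, 180, 11, 30, 192], array([293.9, 196.7]), array([0.4456, 0.2891, 0.012 ]))
```

```bash
python3 -c "
import cv2
w=cv2.imread('pics/w6.png');cv2.imwrite('pics/w6c.png',cv2.resize(w[90:290,260:440],(720,800)[:2] if 0 else (540,600),interpolation=cv2.INTER_CUBIC))"
```

View pics/w6c.png

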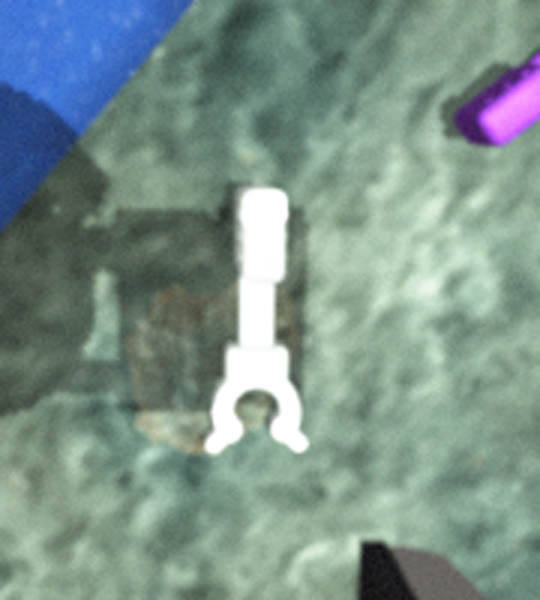

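The collar lies almost aligned with the tool: tab top at about (263,234) in the crop (×3, offset 260,90), bore at (257,411).

Run:
```python
from h import *
c=cam('wrist'); q=lambda u,v:((u+.5)/3-.5+260,(v+.5)/3-.5+90)
tab=onz(c,*q(263.5,235),.032); b=onz(c,*q(257,411),.012)
ends=[onz(c,*q(*e),.012) for e in [(213,443),(302,443)]]
print(tab,b,np.linalg.norm((tab-b)[:2]),ends,np.linalg.norm(ends[0]-ends[1]))
print('tab size',[np.linalg.norm(onz(c,*q(*x),.032)-onz(c,*q(*y),.032)) for x,y in [((239,235),(288,235)),((263,188),(263,281))]])
d=(b-tab)[:2]; a=np.arctan2(d[1],d[0]); print('axis deg',np.degrees(a))
Q=down(a+np.pi/2)
T=np.array([*tab[:2],.022])
goto(T,Q); rows([*tab[:2],.08],Q,5,50)
```

```text
[0.45839415 0.34151076 0.032     ] [0.49887792 0.30298686 0.012     ] 0.05588404850669781 [array([0.49666787, 0.28621905, 0.012     ]), array([0.5161932 , 0.30588532, 0.012     ])] 0.027712825483834462
tab size [np.float64(0.013801024434234938), np.float64(0.025983544984611518)]
axis deg -43.57901318731599
t 7.65 ee [463.2 292.2 222.5] F [-0.5  0.5 -0.2] w 0.059781337831438304
shift [ 30.1 200.7  38.4] turn [ 0.1  -1.11  0.45] rows 4.813312540297496
[[6.1, 28.5, 7.7, 0.02, -0.22, 0.09, 50.0], [6.2, 28.5, 7.6, 0.02, -0.22, 0.09, 50.0], [6.3, 28.5, 7.6, 0.02, -0.22, 0.09, 50.0], [6.3, 28.5, 7.6, 0.02, -0.22, 0.09, 50.0], [6.4, 28.5, 7.5, 0.02, -0.22, 0.09, 50.0]]
```

Request:
play_rows([
  [6.1, 28.5, 7.7, 0, -0.2, 0.1, 50],
  [6.2, 28.5, 7.6, 0, -0.2, 0.1, 50],
  [6.3, 28.5, 7.6, 0, -0.2, 0.1, 50],
  [6.3, 28.5, 7.6, 0, -0.2, 0.1, 50],
  [5, 28.5, 6, 0, -0.2, 0.1, 50],
])

```text
time: 8.07
ee_pos: [0.4671, 0.3361, 0.0838]
tcp_rot: [-1.486, -0.633, 0.605]
force: [0.3, -0.1, 1.1]
gripper_width: 0.0499
```

Request:
play_rows([
  [0, 0, 0, 0, 0, 0, 50],
  [0, 0, 0, 0, 0, 0, 50],
])

```text
time: 8.23
ee_pos: [0.4627, 0.3327, 0.0772]
tcp_rot: [-1.487, -0.62, 0.613]
force: [0.6, 0.0, 0.2]
gripper_width: 0.0495
```

Run:
```python
from h import *
goto([.4584,.3415,.023],down(np.radians(46.4)))
```

```text
t 8.2333 ee [462.7 332.7  77.2] F [0.6 0.  0.2] w 0.04951949561815106
shift [ 3.1 54.1  9.7] turn [ 0.38 -1.25  0.09] rows 1.2973710992763319
```

Request:
play_rows([
  [1, 16, 3, 0.1, -0.4, 0, 50],
  [1, 16, 3, 0.1, -0.4, 0, 50],
  [1, 14, 3, 0.1, -0.4, 0, 50],
  [0, 4, 1, 0, 0, 0, 50],
  [0, 0, 0, 0, 0, 0, 50],
])

```text
time: 8.65
ee_pos: [0.4638, 0.3396, 0.0336]
tcp_rot: [-1.48, -0.637, 0.617]
force: [-0.2, -0.4, 0.3]
gripper_width: 0.05
```

Run:
```python
from h import *
goto([.4584,.3415,.023],down(np.radians(46.4)))
```

```text
t 8.65 ee [463.8 339.6  33.6] F [-0.2 -0.4  0.3] w 0.04998700211574778
shift [-2.5 10.6  5.3] turn [ 0.36 -0.45  0.61] rows 0.2533853710247575
```

Request:
play_rows([
  [-1.5, 6, 3, 0.2, -0.2, 0.3, 50],
  [-1, 4, 2, 0, -0.2, 0.2, 50],
  [0, 0, 0, 0, 0, 0, 50],
  [0, 0, 0, 0, 0, 0, 50],
])

```text
time: 8.98
ee_pos: [0.4607, 0.3417, 0.0265]
tcp_rot: [-1.479, -0.638, 0.626]
force: [-0.6, 0.1, 0.2]
gripper_width: 0.0497
```

Run:
```python
from h import *
goto([.4584,.3415,.023],down(np.radians(46.4)))
```

```text
t 8.9833 ee [460.7 341.7  26.5] F [-0.6  0.1  0.2] w 0.04967082306849778
shift [-1.7  3.5  1.5] turn [ 0.27 -0.1   0.35] rows 0.08276317684995094
```

Request:
play_rows([
  [-1.5, 3.5, 1, 0.2, 0, 0.3, 50],
  [0, 0, 0, 0, 0, 0, 5],
  [0, 0, 0, 0, 0, 0, 5],
  [0, 0, 0, 0, 0, 0, 5],
  [0, 0, 0, 0, 0, 0, 5],
])

```text
time: 9.4
ee_pos: [0.4595, 0.3417, 0.0237]
tcp_rot: [-1.478, -0.634, 0.63]
force: [0.4, -0.0, -0.6]
gripper_width: 0.0253
```

Request:
play_rows([
  [0, 0, 0, 0, 0, 0, 5],
  [0, 0, 0, 0, 0, 0, 5],
  [0, 0, 0, 0, 0, 0, 5],
])

```text
time: 9.65
ee_pos: [0.4596, 0.3417, 0.0239]
tcp_rot: [-1.478, -0.634, 0.63]
force: [-0.4, 0.0, 0.1]
gripper_width: 0.012
```

Run:
```python
from h import *
goto([.4584,.3415,.023],down(np.radians(46.4)))
```

```text
t 9.65 ee [459.6 341.7  23.9] F [-0.4  0.   0.1] w 0.011992372062541723
shift [-1.   0.9  0.7] turn [ 0.1  -0.08  0.12] rows 0.02381317728199392
```

Grasped at 12.0 mm. I'll lift, then carry it to the foot.

Request:
play_rows([
  [0, -15, 0, 0, 0, 0, 5],
  [0, -25, 0, 0, 0, 0, 5],
  [0, -30, 0, 0, 0, 0, 5],
  [0, -25, 0, 0, 0, 0, 5],
])

```text
time: 9.98
ee_pos: [0.4535, 0.3389, 0.1137]
tcp_rot: [-1.478, -0.619, 0.644]
force: [-0.3, 0.6, -0.2]
gripper_width: 0.012
```

Run:
```python
from h import *
phi=np.radians(4.2); P=np.array([.6410,-.0655,0])
goto(P+.10*np.array([-np.sin(phi),np.cos(phi),0])+[0,0,.12],down(phi))
rows(P+.11*np.array([-np.sin(phi),np.cos(phi),0])+[0,0,.12],down(phi),10,5)
```

```text
t 9.9833 ee [453.5 338.9 113.7] F [-0.3  0.6 -0.2] w 0.01200764373976028
shift [ -95.9   -6.6 -340.7] turn [ 2.000e-02  4.209e+01 -8.800e-01] rows 8.16972651139291
[[-8.9, -0.7, -33.3, 0.0, 4.21, -0.09, 5.0], [-6.4, -0.7, -33.9, 0.0, 4.21, -0.09, 5.0], [-3.9, -0.7, -34.3, 0.0, 4.21, -0.09, 5.0], [-1.4, -0.7, -34.5, 0.0, 4.21, -0.09, 5.0], [1.1, -0.7, -34.5, 0.0, 4.21, -0.09, 5.0], [3.7, -0.7, -34.3, 0.0, 4.21, -0.09, 5.0], [6.2, -0.7, -33.9, 0.0, 4.21, -0.09, 5.0], [8.6, -0.7, -33.4, 0.0, 4.21, -0.09, 5.0], [11.1, -0.7, -32.7, 0.0, 4.21, -0.09, 5.0], [13.4, -0.6, -31.8, 0.0, 4.21, -0.09, 5.0]]
```

Request:
play_rows([
  [-8.9, -1, -33.3, 0, 4.2, 0, 5],
  [-6.4, -1, -34, 0, 4.2, 0, 5],
  [-4, -1, -34.3, 0, 4.2, 0, 5],
  [-1.4, -1, -34.5, 0, 4.2, 0, 5],
  [1, -1, -34.5, 0, 4.2, 0, 5],
])

```text
time: 10.4
ee_pos: [0.5463, 0.1939, 0.1267]
tcp_rot: [-1.543, -0.342, 0.345]
force: [-0.0, -1.2, -0.8]
gripper_width: 0.012
```

Request:
play_rows([
  [3.7, -1, -34, 0, 4.2, 0, 5],
  [6.2, -1, -34, 0, 4.2, 0, 5],
  [8.6, -1, -30, 0, 4.2, 0, 5],
  [8, 0, -15, 0, 4.2, 0, 5],
  [0, 0, 0, 0, 0, 0, 5],
])

```text
time: 10.82
ee_pos: [0.6143, 0.0839, 0.1297]
tcp_rot: [-1.57, -0.095, 0.095]
force: [-0.2, 0.2, -0.6]
gripper_width: 0.0117
```

Run:
```python
from h import *
phi=np.radians(4.2); P=np.array([.6410,-.0655,0])
o=np.array([-np.sin(phi),np.cos(phi),0])
goto(P+.10*o+[0,0,.12],down(phi))
rows(P+.10*o+[0,0,.075],down(phi),5,5)
```

```text
t 10.8167 ee [614.3  83.9 129.7] F [-0.2  0.2 -0.6] w 0.011723365657687796
shift [ 13.3   9.8 -51.6] turn [ 0.1   2.72 -0.03] rows 1.237299155099616
[[2.7, 11.0, -10.3, 0.02, 0.54, -0.01, 5.0], [2.8, 11.0, -10.3, 0.02, 0.54, -0.01, 5.0], [2.9, 10.9, -10.3, 0.02, 0.54, -0.01, 5.0], [2.9, 10.9, -10.2, 0.02, 0.54, -0.01, 5.0], [3.0, 10.9, -10.2, 0.02, 0.54, -0.01, 5.0]]
```

Run:
```python
from h import *
for n in ('wrist','top','scene'):
    for i in range(1): im=get_image(n)
    c=cam(n); cv2.imwrite(f'pics/{n}7.png',cv2.cvtColor(im,cv2.COLOR_RGB2BGR))
    q=proj(c,[.641,-.0655,.083]); print(n,q)
    u,v=np.round(q).astype(int); 
    if 0<v<475 and 0<u<635:
        g=im[max(v-8,0):v+9,u-9:u+10].mean(2).astype(int); print(g[::2])
```

```text
wrist [325.42978345 499.09289411]
top [350.87112144 234.94542446]
[[114 118 116 126 116  87  70  72  91 104 107 106 101  90 195  56 112  75
  167]
 [101 103 104 101 103 104 101 104 108 108 108 104  95  91  45  38 115  89
  172]
 [ 91  59  92 114 112 115 112 110  88 103 112 109  99 100  81  42 117 120
  160]
 [ 49 122  74 119 112 104 106  96 184 211 139 102 101 103  98  38 100 100
  120]
 [106 226  74 115 105  95 102 186 246 243 246 114 106  98  98  45  70 111
   84]
 [161 243  77 108 104  67 107  82 120 151 114  99  98 100 102  62  50 119
   75]
 [107 228  70 104 109 105  58  76  86  83  83  68 103 101 100  61  40 119
   80]
 [ 70 131  93  95 114 114 117 112  97 106 115 112 111 100  97  74  36 123
  104]
 [ 42  49  71  89 122 116 112 109  84  88 105  99  97  88  79 162 167 105
  106]]
scene [314.86987621 201.29703136]
[[134 169 169 168 168 164 120  21  21  22  21  23  24  27  29  31  32  35
   37]
 [ 89 101 109 124 118  86  39  22  23  22  22  22  22  22  20  21  21  22
   20]
 [ 54  55  55  54  52  41  22  22  23  23  23  23  23  24  24  23  23  54
   69]
 [ 43  43  44  42  40  31  18  18  17  18  18  18  18  18  18  18  18  47
   68]
 [ 71  83  70  42  36  30  20  18  18  18  18  18  18  17  18  18  18  36
   62]
 [ 40  34  32  33  34  32  23  22  20  19  19  19  18  18  18  17  18  22
   43]
 [ 22  20  31  41  45  54  50  50  66  66  66  66  66  62  50  37  32  32
   35]
 [ 17  25  58  82  75  68  57  47  66  65  66  65  66  60  57  71  74  72
   65]
 [ 15  27  64  84  72  43  21  43  65  66  66  66  66  59  50  68  84  85
   79]]
```

Run:
```python
from h import *
T=cam('top')
def blob(f,cx,cy,r,th):
    g=cv2.imread(f).mean(2); y0,x0=int(cy)-r,int(cx)-r; p=np.clip(g[y0:y0+2*r+1,x0:x0+2*r+1]-th,0,None)
    vv,uu=np.mgrid[y0:y0+2*r+1,x0:x0+2*r+1]; return (uu*p).sum()/p.sum(),(vv*p).sum()/p.sum()
for f in ('top0','top7'):
    b=blob(f'pics/{f}.png',351,235,3,120); print(f,b,onz(T,*b,.083))
S=cam('scene'); q=proj(S,[.641,-.0655,.083])
for f in ('scene0','s5'):
    b=blob(f'pics/{f}.png',*np.round(q),4,150); print(f,b,onz(S,*b,.083))
o=get_obs(); R0=R.from_rotvec(o['tcp_rot']); B=np.array(o['ee_pos'])+R0.apply([0,.018,-.055]); q=proj(T,B); print('bore',B,q)
for dz in (0,): print('old bore by top',onz(T,(95.5)/5-.5+210,(325.5)/5-.5+220,.012))
im=cv2.imread('pics/top7.png'); u,v=np.round(q).astype(int)
cv2.imwrite('pics/t7c.png',cv2.resize(im[200:290,270:370],(800,720),interpolation=cv2.INTER_CUBIC)[:600])
```

```text
top0 (np.float64(350.83030761472514), np.float64(234.76399394856278)) [ 0.64154125 -0.06538605  0.083     ]
top7 (np.float64(350.8257220439397), np.float64(234.75660330782523)) [ 0.64156332 -0.06537275  0.083     ]
scene0 (np.float64(314.93114364859514), np.float64(199.2845271072418)) [ 0.64329741 -0.07437516  0.083     ]
s5 (np.float64(315.06060606060606), np.float64(201.63768115942028)) [ 0.64011701 -0.06413     0.083     ]
bore [0.61885051 0.03312702 0.11124793] [317.64907902 241.35628906]
old bore by top [0.49724628 0.30639789 0.012     ]
```

View pics/t7c.png

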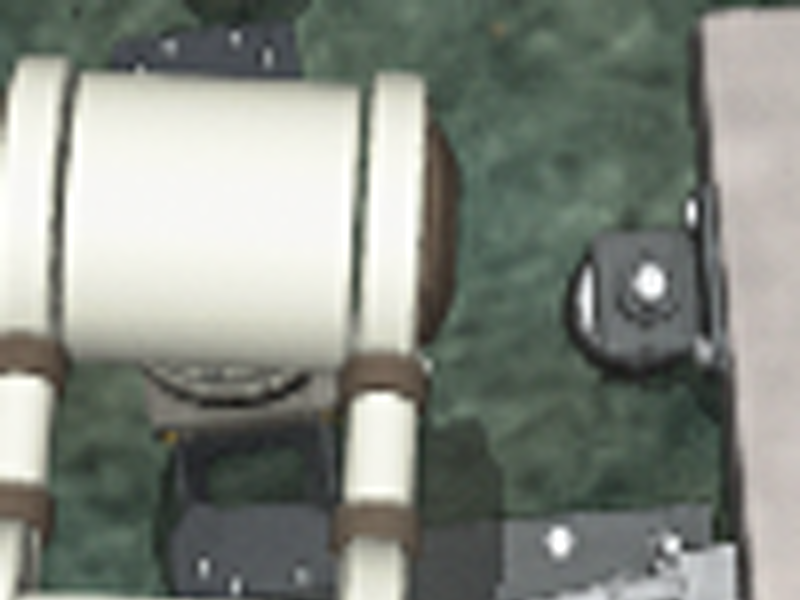

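The pin is clearly seen at about (349,235) in the full top picture. The top view puts it at (641.5, −65.4) mm and the scene view at (640.1, −64.1). I'll descend in front of the foot.

Request:
play_rows([
  [4, 18, -9, 0, 0.6, 0, 5],
  [4, 18, -9, 0, 0.6, 0, 5],
  [4, 18, -9, 0, 0.6, 0, 5],
  [3, 12, -9, 0, 0.6, 0, 5],
  [0, 0, 0, 0, 0, 0, 5],
])

```text
time: 11.38
ee_pos: [0.6284, 0.0613, 0.062]
tcp_rot: [-1.567, -0.077, 0.081]
force: [-0.8, 0.0, -1.7]
gripper_width: 0.0121
```

```bash
cat >> h.py <<'E'
PHI=np.radians(4.2); PIN=np.array([.6412,-.0652,0]); OUT=np.array([-np.sin(PHI),np.cos(PHI),0]); ALO=np.array([np.cos(PHI),np.sin(PHI),0])
def foot():
    o=get_obs(); R0=R.from_rotvec(o['tcp_rot']).as_matrix(); e=np.array(o['ee_pos']); B=e-.055*R0[:,2]*[1,1,0]; d=B-PIN
    print('t',round(o['time'],2),'bore rel pin: along x %.1f out %.1f, underside z %.1f (tip drop %.1f)'%(d@ALO*1e3,d@OUT*1e3,e[2]*1e3-23.9,55*R0[2,2]),'F',np.round(o['force'],1),'w',o['gripper_width'])
E
python3 - <<'E'
from h import *
foot(); goto(PIN+.095*OUT+[0,0,.054],down(PHI))
E
```

```text
t 11.38 bore rel pin: along x -2.0 out 72.1, underside z 38.1 (tip drop 0.1) F [-0.8  0.  -1.7] w 0.012129381018740747
t 11.3833 ee [628.4  61.3  62. ] F [-0.8  0.  -1.7] w 0.012129381018740747
shift [  2.6   7.9 -32.2] turn [-0.13  1.59 -0.15] rows 0.7719594345018171
```

Request:
play_rows([
  [1, 4, -8, 0, 0.6, 0, 5],
  [1, 3, -8, 0, 0.6, 0, 5],
  [0.5, 1, -8, 0, 0.4, 0, 5],
  [0, 0, -3, 0, 0, 0, 5],
  [0, 0, 0, 0, 0, 0, 5],
])

```text
time: 11.8
ee_pos: [0.6334, 0.035, 0.0552]
tcp_rot: [-1.567, -0.058, 0.06]
force: [0.7, -0.7, -0.1]
gripper_width: 0.0119
```

Run:
```python
from h import *
foot(); goto(PIN+.055*OUT+[0,0,.054],down(PHI))
```

```text
t 11.8 bore rel pin: along x -0.4 out 45.5, underside z 31.3 (tip drop 0.1) F [ 0.7 -0.7 -0.1] w 0.011949675508432312
t 11.8 ee [633.4  35.   55.2] F [ 0.7 -0.7 -0.1] w 0.011949675508432312
shift [  0.4   1.1 -45.5] turn [-0.15  0.12 -0.09] rows 1.0902180017793746
```

Request:
play_rows([
  [0, 0.4, -8, 0, 0, 0, 5],
  [0, 0.3, -8, 0, 0, 0, 5],
  [0, 0.3, -5, 0, 0, 0, 5],
  [0, 0, 0, 0, 0, 0, 5],
])

```text
time: 12.13
ee_pos: [0.6364, 0.0115, 0.0562]
tcp_rot: [-1.568, -0.061, 0.058]
force: [0.1, 0.1, -0.7]
gripper_width: 0.0122
```

Run:
```python
from h import *
foot(); goto(PIN+.055*OUT+[0,0,.054],down(PHI))
```

```text
t 12.13 bore rel pin: along x 0.9 out 21.8, underside z 32.3 (tip drop 0.1) F [ 0.1  0.1 -0.7] w 0.0121510437444377
t 12.1333 ee [636.4  11.5  56.2] F [ 0.1  0.1 -0.7] w 0.0121510437444377
shift [ -0.8   2.1 -21.8] turn [-0.1   0.12  0.1 ] rows 0.5232634625309424
```

Request:
play_rows([
  [-0.4, 1, -3, 0, 0, 0, 5],
  [-0.4, 1, -3, 0, 0, 0, 5],
  [0, 0, -3, 0, 0, 0, 5],
])

```text
time: 12.38
ee_pos: [0.6364, 0.0021, 0.0543]
tcp_rot: [-1.567, -0.061, 0.057]
force: [0.8, 7.3, -0.7]
gripper_width: 0.0118
```

Run:
```python
from h import *
foot()
```

```text
t 12.38 bore rel pin: along x 0.2 out 12.5, underside z 30.4 (tip drop 0.2) F [ 0.8  7.3 -0.7] w 0.011804785013403837
```

Request:
play_rows([
  [0, 0.3, -4, 0, 0, 0, 5],
  [0, 0.3, -4, 0, 0, 0, 5],
])

```text
time: 12.55
ee_pos: [0.6377, -0.003, 0.0538]
tcp_rot: [-1.561, -0.063, 0.056]
force: [1.6, 5.0, -0.2]
gripper_width: 0.012
```

Run:
```python
from h import *
foot()
```

```text
t 12.55 bore rel pin: along x 1.2 out 7.3, underside z 29.9 (tip drop 0.5) F [ 1.6  5.  -0.2] w 0.011952517223853945
```

Request:
play_rows([
  [-0.5, 0, -4, 0, 0, 0, 5],
  [-0.3, 0, -4, 0, 0, 0, 5],
])

```text
time: 12.72
ee_pos: [0.6382, -0.0103, 0.0538]
tcp_rot: [-1.56, -0.065, 0.055]
force: [1.8, 1.5, -0.1]
gripper_width: 0.0119
```

Run:
```python
from h import *
foot()
```

```text
t 12.72 bore rel pin: along x 1.3 out 0.0, underside z 29.9 (tip drop 0.5) F [ 1.8  1.5 -0.1] w 0.011940287000150809
```

Request:
play_rows([
  [0, 0, -4, -0.2, 0, 0, 5],
  [0, 0, -4, 0, 0, 0, 5],
])

```text
time: 12.88
ee_pos: [0.6385, -0.0115, 0.0542]
tcp_rot: [-1.55, -0.064, 0.054]
force: [-0.2, 18.7, 5.4]
gripper_width: 0.0118
```

Run:
```python
from h import *
foot()
```

```text
t 12.88 bore rel pin: along x 1.3 out -1.2, underside z 30.3 (tip drop 1.1) F [-0.2 18.7  5.4] w 0.01182247543344871
```

It snapped: the force dropped to 1.5 N, then the bridge stopped it at 18.7 N with the bore on the pin. I'll relax, set it down and open.

Request:
play_rows([
  [0, 1, 1, 0.3, 0, 0, 5],
  [0, 0.5, 0, 0.2, 0, 0, 5],
  [0, 0, 0, 0, 0, 0, 30],
  [0, 0, 0, 0, 0, 0, 40],
  [0, 0, 0, 0, 0, 0, 40],
])

```text
time: 13.3
ee_pos: [0.6389, -0.0125, 0.0538]
tcp_rot: [-1.543, -0.064, 0.054]
force: [-0.1, 0.3, -0.3]
gripper_width: 0.0297
```

Request:
play_rows([
  [0, 0, 0, 0, 0, 0, 40],
  [0, -15, 2, 0, 0, 0, 40],
  [0, -25, 3, 0, 0, 0, 40],
  [0, -30, 3, 0, 0, 0, 40],
  [0, -25, 10, 0, 0, 0, 40],
])

```text
time: 13.72
ee_pos: [0.631, 0.0011, 0.1432]
tcp_rot: [-1.542, -0.047, 0.065]
force: [0.1, -0.2, -0.3]
gripper_width: 0.0401
```

Run:
```python
from h import *
foot()
im=snap('wrist','w8.png'); c=cam('wrist')
print('tab px pred',proj(c,PIN+.055*OUT+[0,0,.060]),'pin',proj(c,PIN+[0,0,.083]))
m=(im.min(2)>235).astype(np.uint8); n,l,st,ce=cv2.connectedComponentsWithStats(m)
for i in range(1,n):
    if st[i,4]>100: print(st[i],ce[i].round(1),onz(c,*ce[i],.060).round(4))
Q=down(LYAW+.17)
goto(lev(-.036,.214,.12),Q); rows(lev(-.036,.218,.13),Q,7,50)
```

```text
t 13.72 bore rel pin: along x -5.4 out 11.9, underside z 119.3 (tip drop 1.6) F [ 0.1 -0.2 -0.3] w 0.040070605383925914
tab px pred [315.35397199 270.49356699] pin [315.34797157 368.1035313 ]
[588   0  11  20 138] [593.2  10. ] [0.7808 0.1533 0.06  ]
[ 71  89  43  27 555] [ 93.2 106.6] [0.5002 0.0799 0.06  ]
[ 98 120  33  55 692] [113.6 146.5] [0.5115 0.0577 0.06  ]
[193 170  14  14 156] [199.  176.5] [0.5628 0.0436 0.06  ]
[133 209  15  12 119] [139.7 214.6] [0.5264 0.0175 0.06  ]
[318 249  16  59 842] [325.  276.8] [ 0.6436 -0.0141  0.06  ]
[114 265  13  13 136] [120.3 271.1] [ 0.513  -0.0202  0.06  ]
[166 306  10  18 137] [170.1 313.4] [ 0.5448 -0.0468  0.06  ]
[312 310  26   9 202] [324.3 314.2] [ 0.6453 -0.0397  0.06  ]
[ 222  415  181   42 6130] [316.4 438.1] [ 0.6474 -0.1346  0.06  ]
t 13.7667 ee [633.9   2.9 149.1] F [3.2 1.9 2.9] w 0.04024723454072966
shift [-143.4   33.4  143.1] turn [-1.62 -9.92  0.01] rows 3.4390236907476326
[[-20.5, 3.4, 21.1, -0.23, -1.42, 0.0, 50.0], [-20.0, 3.3, 21.6, -0.23, -1.42, 0.0, 50.0], [-19.4, 3.2, 22.1, -0.23, -1.42, 0.0, 50.0], [-18.9, 3.1, 22.6, -0.23, -1.42, 0.0, 50.0], [-18.3, 3.0, 23.0, -0.23, -1.42, 0.0, 50.0], [-17.7, 2.9, 23.5, -0.23, -1.42, 0.0, 50.0], [-17.1, 2.8, 23.9, -0.23, -1.42, 0.0, 50.0]]
```

The collar tab stands upright behind the pin, in line with it. Back to the bar.

Request:
play_rows([
  [-20.5, 2, 21, -0.2, -1.4, 0, 50],
  [-20, 2, 21.6, -0.2, -1.4, 0, 50],
  [-19.4, 2, 22, -0.2, -1.4, 0, 50],
  [-18.9, 2, 22.6, -0.2, -1.4, 0, 50],
  [-18.3, 2, 23, -0.2, -1.4, 0, 50],
])

```text
time: 14.18
ee_pos: [0.527, 0.0985, 0.1452]
tcp_rot: [-1.561, -0.162, 0.142]
force: [-1.0, 1.1, -0.4]
gripper_width: 0.0501
```

Request:
play_rows([
  [-17.7, 2, 23, -0.2, -1.4, 0, 50],
  [-14, 2, 18, -0.2, -1.4, 0, 50],
  [0, 0, 0, 0, 0, 0, 50],
  [0, 0, 0, 0, 0, 0, 50],
])

```text
time: 14.52
ee_pos: [0.4809, 0.1363, 0.1393]
tcp_rot: [-1.565, -0.205, 0.188]
force: [0.6, -0.8, -0.8]
gripper_width: 0.05
```

Run:
```python
from h import *
L(); Q=down(LYAW+.17); goto(lev(-.0365,.212,.049),Q)
get_image('wrist');im=snap('wrist','w9.png'); c=cam('wrist'); L()
m=(im.max(2)<45).astype(np.uint8); m[330:]=0; n,l,st,ce=cv2.connectedComponentsWithStats(m)
print('pred grip',proj(c,lev(-.035,.205,.056)))
for i in range(1,n):
    if st[i,4]>500: print(st[i],ce[i].round(1),onz(c,*ce[i],.056).round(4),lev(-.035,.205,.056))
```

```text
lever mm [-35.3 214.2 139.3] F [ 0.6 -0.8 -0.8] M [-0.08  0.02  0.01] w 0.05 t 14.5167
t 14.5167 ee [480.9 136.3 139.3] F [ 0.6 -0.8 -0.8] w 0.05000364317697778
shift [-2.5 90.3 -1.6] turn [0.24 0.21 0.58] rows 2.164352847566269
lever mm [-34.7 213.5 139.3] F [-0.8  0.7 -0.5] M [-0.07 -0.02  0.03] w 0.0499 t 14.6167
pred grip [307.08952234 261.08309744]
[ 291  191   37  113 1289] [301.1 233.5] [0.4741 0.1432 0.056 ] [0.48187575 0.12711065 0.056     ]
[315 209  17  98 835] [325.3 258.2] [0.4923 0.1317 0.056 ] [0.48187575 0.12711065 0.056     ]
[ 222  271   35   59 1231] [243.5 305.8] [0.45   0.0883 0.056 ] [0.48187575 0.12711065 0.056     ]
[ 369  271   35   59 1196] [380.9 305.8] [0.5348 0.1094 0.056 ] [0.48187575 0.12711065 0.056     ]
[ 49 325 127   5 516] [111.2 327.4] [0.3701 0.0523 0.056 ] [0.48187575 0.12711065 0.056     ]
```

Request:
play_rows([
  [-0.5, 22, -0.5, 0, 0, 0.1, 50],
  [-0.5, 22, -0.5, 0, 0, 0.1, 50],
  [0, 22, -0.5, 0, 0, 0.1, 50],
  [0, 18, 0, 0, 0, 0.1, 50],
  [0, 4, 0, 0, 0, 0, 50],
])

```text
time: 15.03
ee_pos: [0.4913, 0.1293, 0.0523]
tcp_rot: [-1.568, -0.202, 0.177]
force: [0.1, -0.1, -0.1]
gripper_width: 0.0499
```

Run:
```python
from h import *
L(); Q=down(LYAW+.17); goto(lev(-.0365,.212,.049),Q)
```

```text
lever mm [-25.4 206.5  52.3] F [ 0.1 -0.1 -0.1] M [-0.04  0.1   0.04] w 0.0499 t 15.0333
t 15.0333 ee [491.3 129.3  52.3] F [ 0.1 -0.1 -0.1] w 0.04988396505706922
shift [-10.    3.1   7.3] turn [ 0.45 -0.3   0.85] rows 0.24076923781477702
```

Request:
play_rows([
  [-5, 1.5, 2, 0, 0, 0.3, 50],
  [-4, 1.5, 1, 0, 0, 0.3, 50],
  [-1, 0, 0, 0, 0, 0, 50],
  [0, 0, 0, 0, 0, 0, 50],
])

```text
time: 15.37
ee_pos: [0.4824, 0.1279, 0.0499]
tcp_rot: [-1.57, -0.191, 0.183]
force: [-0.2, -0.2, -0.9]
gripper_width: 0.0502
```

Request:
play_rows([
  [0, 0, 0, 0, 0, 0, 20],
  [0, 0, 0, 0, 0, 0, 20],
  [0, 0, 0, 0, 0, 0, 20],
  [0, 0, 0, 0, 0, 0, 20],
  [0, 0, 0, 0, 0, 0, 20],
])

```text
time: 15.78
ee_pos: [0.4847, 0.1281, 0.0531]
tcp_rot: [-1.571, -0.196, 0.178]
force: [1.9, 1.2, -3.4]
gripper_width: 0.0228
```

Request:
play_rows([
  [0, 0, 0, 0, 0, 0, 20],
  [0, 0, 0, 0, 0, 0, 20],
])

```text
time: 15.95
ee_pos: [0.4851, 0.1282, 0.0531]
tcp_rot: [-1.571, -0.197, 0.178]
force: [1.1, 0.5, -1.5]
gripper_width: 0.023
```

Run:
```python
from h import *
L(); Q=down(LYAW+.17); goto(lev(-.0365,.212,.033),Q)
```

```text
lever mm [-31.7 205.8  53.1] F [ 1.1  0.5 -1.5] M [-0.05  0.09  0.03] w 0.023 t 15.95
t 15.95 ee [485.1 128.2  53.1] F [ 1.1  0.5 -1.5] w 0.023018312634093076
shift [-3.9 20.   7.1] turn [ 0.57 -0.49  0.64] rows 0.47992101907907225
```

Request:
play_rows([
  [-1, 6, 0.3, 0, 0, 0, 20],
  [-1, 6, 0.3, 0, 0, 0.1, 20],
  [-0.5, 5, 0.2, 0, 0, 0.1, 20],
  [0, 4, 0, 0, 0, 0.1, 20],
])

```text
time: 16.28
ee_pos: [0.4914, 0.131, 0.0424]
tcp_rot: [-1.569, -0.203, 0.167]
force: [-5.3, 0.6, 19.9]
gripper_width: 0.023
```

Run:
```python
from h import *
L(); Q=down(LYAW); goto(lev(.005,.206,.036),Q)
```

```text
lever mm [-25.2 208.1  42.4] F [-5.3  0.6 19.9] M [-0.29  1.18 -0.47] w 0.023 t 16.2833
t 16.2833 ee [491.4 131.   42.4] F [-5.3  0.6 19.9] w 0.02295095292747266
shift [29.4  7.1 -6.8] turn [0.4  9.09 1.32] rows 1.2692190494123967
```

Request:
play_rows([
  [-2, 6, 0.3, 0, 0, 0.1, 20],
  [-2, 6, 0.3, 0, 0, 0.1, 20],
  [-1, 5, 0, 0, 0, 0.1, 20],
])

```text
time: 16.53
ee_pos: [0.4944, 0.1319, 0.0347]
tcp_rot: [-1.569, -0.207, 0.159]
force: [-6.1, 2.0, 19.4]
gripper_width: 0.023
```

Run:
```python
from h import *
L(); Q=down(LYAW); goto(lev(.005,.206,.034),Q)
```

```text
lever mm [-22.2 208.8  34.7] F [-6.1  2.  19.4] M [-0.02  1.12 -0.38] w 0.023 t 16.5333
t 16.5333 ee [494.4 131.9  34.7] F [-6.1  2.  19.4] w 0.023011768573894066
shift [26.4  1.6 -6.9] turn [0.39 8.93 1.75] rows 1.2474043790031437
```

Request:
play_rows([
  [5, 4, 0, 0, 1.5, 0.2, 20],
  [6, 4, 0, 0, 1.5, 0.2, 20],
  [6, 3, 0, 0, 1.5, 0.2, 20],
])

```text
time: 16.78
ee_pos: [0.5122, 0.1341, 0.03]
tcp_rot: [-1.577, -0.133, 0.105]
force: [-7.5, -4.3, 15.9]
gripper_width: 0.0231
```

Run:
```python
from h import *
L(); Q=down(LYAW); goto(lev(.008,.206,.034),Q)
```

```text
lever mm [ -4.2 209.7  30. ] F [-7.5 -4.3 15.9] M [-1.03  1.71 -0.41] w 0.0231 t 16.7833
t 16.7833 ee [512.2 134.1  30. ] F [-7.5 -4.3 15.9] w 0.023056860128063385
shift [12.  -3.8 -4.6] turn [0.57 4.25 1.  ] rows 0.5937765959642035
```

Request:
play_rows([
  [5, 1, 0, 0, 1.5, 0.2, 20],
  [5, 1, 0, 0, 1.5, 0.2, 20],
  [2, 1, 0, 0, 1, 0.2, 20],
])

```text
time: 17.03
ee_pos: [0.5238, 0.1343, 0.0303]
tcp_rot: [-1.583, -0.061, 0.06]
force: [-3.8, 0.5, 10.5]
gripper_width: 0.0232
```

Run:
```python
from h import *
L(); Q=down(LYAW); goto(lev(.010,.205,.101),Q)
```

```text
lever mm [  7.3 209.   30.3] F [-3.8  0.5 10.5] M [-0.3   0.95 -0.04] w 0.0232 t 17.0333
t 17.0333 ee [523.8 134.3  30.3] F [-3.8  0.5 10.5] w 0.023229914254923885
shift [  2.7 -70.6  -4.9] turn [0.73 0.02 0.  ] rows 1.6938958328779985
```

Clear of the nose, so I'm easing up slowly.

Request:
play_rows([
  [0, -3, 0, 0.1, 0, 0, 20],
  [0, -3, 0, 0.1, 0, 0, 20],
  [0, -3, 0, 0.1, 0, 0, 20],
  [0, -3, 0, 0, 0, 0, 20],
  [0, -3, 0, 0, 0, 0, 20],
])

```text
time: 17.45
ee_pos: [0.524, 0.1331, 0.0469]
tcp_rot: [-1.58, -0.059, 0.061]
force: [-1.2, -2.2, 1.3]
gripper_width: 0.0232
```

Run:
```python
from h import *
L()
```

```text
lever mm [  7.5 207.7  46.9] F [-1.2 -2.2  1.3] M [-0.31  0.32 -0.09] w 0.0232 t 17.45
```

Request:
play_rows([
  [0, -3, -0.3, 0.1, 0, 0, 20],
  [0, -3, -0.3, 0.1, 0, 0, 20],
  [0, -3, -0.3, 0.1, 0, 0, 20],
  [0, -3, -0.3, 0, 0, 0, 20],
  [0, -3, -0.3, 0, 0, 0, 20],
])

```text
time: 17.87
ee_pos: [0.5223, 0.1314, 0.0624]
tcp_rot: [-1.574, -0.056, 0.064]
force: [-0.4, -2.5, 1.2]
gripper_width: 0.023
```

Run:
```python
from h import *
L()
```

```text
lever mm [  5.7 206.2  62.4] F [-0.4 -2.5  1.2] M [-0.37  0.4  -0.11] w 0.023 t 17.8667
```

Run:
```python
from h import *
snap('scene','s10.png')
for f in ('scene0','s4','s5','s10'):
    g=cv2.imread(f'pics/{f}.png').mean(2); print(f,[g[180:225,c].astype(int).tolist()[::1] for c in (292,)])
```

```text
scene0 [[176, 175, 178, 178, 174, 172, 174, 176, 177, 178, 177, 175, 173, 174, 172, 170, 168, 168, 149, 82, 69, 68, 67, 65, 63, 64, 65, 64, 61, 43, 29, 30, 34, 34, 33, 36, 40, 45, 46, 48, 70, 68, 64, 62, 68]]
s4 [[170, 171, 173, 174, 174, 173, 170, 170, 169, 167, 166, 161, 134, 77, 76, 75, 75, 73, 73, 73, 73, 72, 71, 56, 28, 26, 26, 30, 33, 29, 29, 30, 33, 33, 33, 35, 39, 44, 53, 80, 70, 67, 64, 61, 66]]
s5 [[174, 172, 171, 173, 175, 176, 174, 173, 171, 172, 169, 167, 167, 155, 107, 75, 70, 71, 73, 72, 72, 72, 70, 71, 67, 29, 25, 30, 33, 29, 29, 30, 33, 33, 33, 36, 39, 44, 49, 62, 71, 68, 64, 62, 67]]
s10 [[175, 173, 172, 173, 175, 176, 176, 173, 172, 172, 171, 167, 168, 165, 144, 83, 75, 73, 73, 71, 70, 71, 70, 71, 67, 55, 26, 30, 32, 29, 29, 30, 34, 33, 32, 35, 39, 45, 46, 48, 71, 68, 64, 62, 67]]
```

The slab follows the bar: the edge-row fit gives +0.026 rad at grip z 62. Continuing down gently.

Request:
play_rows([
  [0, -3, -0.6, 0.1, 0, 0, 20],
  [0, -3, -0.6, 0, 0, 0, 20],
  [0, -3, -0.6, 0, 0, 0, 20],
  [0, -3, -0.6, 0, 0, 0, 20],
  [0, -3, -0.6, 0, 0, 0, 20],
])

```text
time: 18.33
ee_pos: [0.5224, 0.128, 0.0788]
tcp_rot: [-1.572, -0.055, 0.065]
force: [-2.0, -2.8, 0.5]
gripper_width: 0.0229
```

Run:
```python
from h import *
L()
```

```text
lever mm [  5.4 202.8  78.8] F [-2.  -2.8  0.5] M [-0.43  0.44 -0.14] w 0.0229 t 18.3333
```

Request:
play_rows([
  [0, -2.5, -0.9, 0, 0, 0, 20],
  [0, -2.5, -0.9, 0, 0, 0, 20],
  [0, -2.5, -0.9, 0, 0, 0, 20],
  [0, -2.5, -0.9, 0, 0, 0, 20],
])

```text
time: 18.67
ee_pos: [0.5227, 0.1247, 0.0899]
tcp_rot: [-1.571, -0.055, 0.064]
force: [-1.5, -0.7, -1.2]
gripper_width: 0.0229
```

Run:
```python
from h import *
L()
```

```text
lever mm [  5.5 199.4  89.9] F [-1.5 -0.7 -1.2] M [-0.04  0.36 -0.17] w 0.0229 t 18.6667
```

Request:
play_rows([
  [0, -2, -0.8, 0, 0, 0, 20],
  [0, -2, -0.8, 0, 0, 0, 20],
  [0, -2, -0.8, 0, 0, 0, 20],
])

```text
time: 18.92
ee_pos: [0.5221, 0.1226, 0.0955]
tcp_rot: [-1.57, -0.054, 0.065]
force: [-0.8, 0.4, -2.5]
gripper_width: 0.0232
```

```bash
cat > e.py <<'E'
from h import *
import sys
L(); f=sys.argv[1]; snap('scene',f+'.png')
for k in ('scene0','s5','s10',f):
    g=cv2.imread(f'pics/{k}.png').mean(2); r=[]
    for c in (288,290,292,294):
        col=g[183:204,c]; j=np.where(col<115)[0][0]; r.append(183+j-1+(col[j-1]-115)/(col[j-1]-col[j]))
    print(k,np.round(np.mean(r),2))
E
python3 e.py s11
```

```text
lever mm [  4.8 197.4  95.5] F [-0.8  0.4 -2.5] M [ 0.11  0.22 -0.1 ] w 0.0232 t 18.9167
scene0 198.49
s5 193.7
s10 194.34
s11 196.13
```

Request:
play_rows([
  [0, -2, -0.8, 0, 0, 0, 20],
  [0, -2, -0.8, 0, 0, 0, 20],
  [0, -1, -0.4, 0, 0, 0, 20],
])

```text
time: 19.22
ee_pos: [0.522, 0.1205, 0.1004]
tcp_rot: [-1.569, -0.053, 0.066]
force: [-0.1, -0.3, -3.1]
gripper_width: 0.0232
```

```bash
python3 e.py s12
```

```text
lever mm [  4.5 195.4 100.4] F [-0.1 -0.3 -3.1] M [ 0.16  0.19 -0.08] w 0.0232 t 19.2167
scene0 198.49
s5 193.7
s10 194.34
s12 196.14
```

The slab is level on the collar and unchanged by a further 5 mm of bar lift. I'll set the bar back against the slab, release and withdraw.

Request:
play_rows([
  [0, 2, 0.6, 0, 0, 0, 20],
  [0, 1, 0.4, 0, 0, 0, 20],
  [0, 0, 0, 0, 0, 0, 50],
  [0, 0, 0, 0, 0, 0, 50],
  [0, 0, 0, 0, 0, 0, 50],
])

```text
time: 19.68
ee_pos: [0.5236, 0.1218, 0.0986]
tcp_rot: [-1.57, -0.057, 0.063]
force: [0.0, -1.0, -0.3]
gripper_width: 0.0409
```

Request:
play_rows([
  [0, 0, 0, 0, 0, 0, 50],
  [0, -15, 2, 0, 0, 0, 50],
  [0, -25, 3, 0, 0, 0, 50],
  [0, -35, 3, 0, 0, 0, 50],
  [0, -35, 5, 0, 0, 0, 50],
])

```text
time: 20.1
ee_pos: [0.5186, 0.1342, 0.2046]
tcp_rot: [-1.57, -0.045, 0.074]
force: [-0.5, -0.0, -0.4]
gripper_width: 0.0504
```

Request:
play_rows([
  [-15, -10, 30, 0, 0, 0, 50],
  [-15, 0, 35, 0, 0, 0, 50],
  [-15, 0, 35, 0, 0, 0, 50],
  [-10, 0, 20, 0, 0, 0, 50],
  [0, 0, 0, 0, 0, 0, 50],
])

```text
time: 20.52
ee_pos: [0.4606, 0.2545, 0.2298]
tcp_rot: [-1.567, -0.063, 0.051]
force: [0.5, -0.3, -0.4]
gripper_width: 0.0501
```

```bash
python3 e.py s13
python3 - <<'E'
from h import *
im=cv2.imread('pics/s13.png'); im0=cv2.imread('pics/scene0.png')
d=cv2.absdiff(im,im0).max(2)
for n,(u,v) in dict(cup=(239,243),bottle=(236,287),timer=(253,381)).items(): print(n,(d[v-18:v+18,u-14:u+14]>30).sum())
S=cam('scene');g=im.max(2)
print('tab px',proj(S,PIN+.055*OUT+[0,0,.060]),'grip px',proj(S,lev(.003,.192,.101)))
for n,P in dict(tab=PIN+.055*OUT+[0,0,.060],grip=lev(.003,.192,.101)).items():
    u,v=np.round(proj(S,P)).astype(int); a=im[v-15:v+16,u-15:u+16]
    m=(a.min(2)>170) if n=='tab' else (a.max(2)<40); vv,uu=np.nonzero(m); print(n,m.sum(),uu.mean()+u-15,vv.mean()+v-15)
cv2.imwrite('pics/s13c.png',cv2.resize(im[180:290,290:400],(600,600),interpolation=cv2.INTER_CUBIC))
E
```

```text
lever mm [-46.4 333.6 229.8] F [ 0.5 -0.3 -0.4] M [-0.06  0.04 -0.02] w 0.0501 t 20.5167
scene0 198.49
s5 193.7
s10 194.34
s13 196.12
cup 0
bottle 2
timer 0
tab px [310.60669621 221.20537525] grip px [344.76521764 246.45136875]
tab 38 311.89473684210526 222.1578947368421
grip 180 345.93333333333334 248.8
```

```bash
python3 -c "
from h import *
L(); print(job_done())"
```

```text
lever mm [-45.6 332.3 229.9] F [-1.5 -0.5  0.5] M [-0.03  0.07  0.01] w 0.0502 t 20.5667
the job is handed in; nothing more can be done
None
```

I did the steps in the order asked and handed the job in at 20.6 s of the 64 s allowed; no verdict was reported. The bar was pressed down and hooked under the keeper, and a picture showed the slab staying raised with the gripper open. The white collar was then pushed onto the pin and released, and the bar was unhooked and eased up in 2–3 mm steps.

**Collar:** the push peaked at about 7 N, fell to 1.5 N with the bore at the pin, then hit a firm stop at about 19 N. That fits a snap followed by the bridge stop. In the last scene picture its tab lay about 2 pixels from the expected home position. I did not tug on it to prove the snap.

**Slab:** the scene-picture edge put the tilt at about 0.00 rad (level). It did not change when the bar was lifted 5 mm more, nor after the gripper let go.

**Bar:** I set it back towards the slab before opening the gripper. Its grip shows where the bar should sit with the slab level.

**Bystanders:** the cup and timer had no changed pixels against the first picture, and the bottle had two.

**Disagreements:**
- One wrist picture, taken just after the arm moved, put the collar's tab about 8 mm off. I put that down to arm motion; the scene picture did not show it.
- While the bar was hooked at the keeper, the wrist force briefly reached about 37 N in all.
- My last close-up was past the 12-picture limit and could not be viewed, so the final check rests on measurements taken from the scene picture.

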